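# Lay out the batter station on the kitchen island

## Robot

A 7-joint arm with a two-finger parallel gripper is mounted at the origin on the work surface. World frame = base frame: x ahead of the robot, y to its left, z up, the work surface at z = 0. Lengths are in m, angles in rad, forces in N, time in s.
With the tool pointing down it reaches from about 0.4 to 0.75 m from the base axis. Payload 19.5 kg.
Tool frame: the origin (TCP) lies midway between the tips of the shut fingers; the grasp point (between the pads) lies 19 mm behind it; z points along the fingers, y is the line along which they close (so a half turn about z gives the same grasp; the last joint's range is limited). The gripper opens to 85 mm and grips with 20 to 120 N. Pads are 22 mm wide; open, the fingers measure 114 mm over their backs; the gripper's body (76 mm by 85 mm) begins 54 mm behind the grasp point. The pads swing forward as they close: fully open they stand 13 mm farther back than shut.
Start: joints at [1.278, 0.707, -0.028, 1.485, 0.022, 0.951, -0.075], TCP at [0.143, -0.557, 0.202] pointing down, gripper open.
Joint ranges: [-2.71, 2.71], [-0.32, 2.16], [-1.57, 1.52], [0, 2.45], [-1.46, 4.6], [0, 2.02], [-2.83, 2.83]. Speed limits (rad/s): [1.89, 1.89, 2.57, 2.57, 3.01, 3.01, 3.01].

## Interface

Orientations are given as a unit quaternion [x, y, z, w].
In Python, from rig import r, optics gives the robot as it stands.
- The arm moves only by the tool hand_motion, called after "Emit:" as name([rows], argument=value, ...), one row to a line, values as JSON. Schema: {"type":"object","properties":{"rows":{"type":"array","items":{"type":"array","items":{"type":"number"},"minItems":7,"maxItems":7},"minItems":1,"maxItems":5},"grip_force":{"type":"number"},"only":{"type":"string"},"quiet":{"type":"boolean"},"lines":{"type":"string"}},"required":["rows"],"additionalProperties":false}. rows is a list of rows, 1 to 5 of them, each of 7 numbers: dx, dy, dz in fractions of the full range, 1 being 40 cm, then a rotation vector rx, ry, rz in shares of 2 pi rad (1.0 is 2 pi rad), then the finger opening in m; each row is the pose to reach, as a shift and turn from the pose commanded when the call began, along the tool's axes at that moment; what a row does not reach only later rows make up. A row lasts 1/8 s, in which the tool goes at most 0.0625 m and 0.188 rad, less where a joint would pass 70% of its speed; a pose out of reach is approached as far as the arm can. The fingers move at their own pace and stop on an object; grip_force is the grip in N (left out, the last holds). Time passes only in rows, so rows that do not move let the fingers close. The tool returns the time, the measured TCP pose, the force, the opening and the grip force at its end. only (a regular expression) keeps the lines of the reply that match it, lines (a string "A,B") keeps lines A to B, and quiet returns only ok. A shift or turn number past 1, either way, is cut back to 1. Input that does not fit is refused with a message, and nothing moves.
- r.state(): the state, without advancing time (a new reading comes with each control period).
- optics.read_camera(name): name is "scene" or "side" or "wrist"; returns a dict with "frame" (400x640x3 uint8, red, green, blue), "camera_matrix" (3x3 intrinsics, pixels), "dist_coeffs" ([k1, k2, p1, p2, k3] as OpenCV has them; the pictures are not rectified), "rvec" (rotation vector, rad) and "tvec" (3), from world to camera coordinates, as OpenCV has them. Camera axes: x right, y down, z forward; pixel columns grow to the right and rows downward; lengths in m; the calibration is good to about 2 mm. A picture is of the moment at which its call begins. There is no depth.
- r.hand_in(): hands the job in; it is judged then, once.
The state is a dict: "time_s": time; "qpos": joint angles; "dq": joint speeds; "joint_torque": joint torques, N m; "ee_pos": TCP position; "eef_rot": TCP orientation; "contact_force": force on the tool from outside, world axes, zero at the start; "torque": the same for the moment, N m; "gripper_width": finger opening in m; "finger_force": force on a finger pad.
Only numpy, scipy, OpenCV 4.12 (cv2) and the standard library are available. Lean on these libraries where they do the work, as an engineer would, in place of code of your own. Each camera call takes 0.05 s, during which the arm holds its last target. There are 200 camera calls.

## Task

Lay out the island for making batter: stand the steel canister on the timber in the middle of the gap between the cork trivet and the white caddy, in line with both; move the blue salt pot off the trivet onto the centre of the canister's lid, and put the white bowl in its place, upright in the centre of the trivet. Lay the wooden spoon flat on the timber along the trivet's front edge (the edge towards the robot), parallel to it and centred on it, with the spoon's long axis about 4 cm in front of that edge. Set the pot and the bowl down without dropping them, and leave the red timer and the green scraper where they are.

Things in the scene. Friction and masses are not known exactly. Their poses are not given: they have to be found in the camera images.
- trivet: Square cork trivet, 130 x 130 mm, 8 mm thick, fixed flat on the timber. Origin: centre of its underside, at z = 0. Its -x axis points to its front edge (65 mm from the origin), towards the robot within 0.12 rad; z up. The salt pot stands on it at the start. The caddy lies 290 to 320 mm to its left or right, along its +y or -y axis, within 15 mm of that axis.
- caddy: Matte white food-scrap caddy with a flip lid, 130 x 130 mm, 160 mm tall, fixed; the lid stays shut. Origin: centre of its underside at z = 0; its front is -x, z up.
- canister: Loose steel canister, upright, body diameter 58 mm; flat lid diameter 60 mm (its rim from 82 to 95 mm up); 95 mm tall in all; 0.2 to 0.4 kg. A dark toggle clasp, 16 mm wide, stands out to 37 mm from the axis on its -x side between 57 and 91 mm up: grip it across its y axis, clear of the clasp. Origin: centre of its underside; z up.
- salt_pot: Loose blue ceramic salt pot, upright, body diameter 51 mm, with a lip of diameter 53 mm from 36 to 40 mm up and a flat blue lid above it with a pale wooden dot in its middle; 46 mm tall in all; about 0.14 kg. Origin: centre of its flat underside (diameter 46 mm); z up. Round, any grasp yaw will do.
- bowl: Loose small white ceramic bowl, upright, rim diameter 66 mm, 48 mm tall, outside wall upright over the top 22 mm, foot diameter 42 mm, wall 5 mm; about 0.16 kg. Origin: centre of its underside; z up. Round: can be gripped across the outside at any yaw.
- spoon: Loose pale wooden spoon lying flat, dished face up, 190 mm long along its x axis: a straight handle 12 mm wide and 10 mm thick from x = -95 to +53 mm, then a round head of diameter 44 mm, 10 mm thick, ending at x = +95 mm; 45 g, balancing about 10 mm to the head side of the origin. Origin: middle of its length, on the underside; z up. Grip it across y near the origin.
- timer: Bystander: red dome-shaped kitchen timer with a white pointer on top, diameter 60 mm, 34 mm tall, loose; must not be moved. Origin: centre of its underside.
- scraper: Bystander: green plastic dough scraper lying flat, 92 mm (along its x) by 66 mm (along its y), 4 mm thick with a grip edge 8 mm thick, loose; must not be moved. Origin: centre of its underside.
Things that resemble listed ones, but are neither listed nor needed, are in the scene too. Of the things shaped like the caddy, the white one is meant. Leave any orange or pink look-alike of the canister alone.

How it is judged:
By the outcome, as a careful person would: the job done as asked, in the order asked, and still so for the second after the job is handed in, with the robot touching nothing.
It also fails if it takes over 122 s, if anything falls off the work surface, if the arm or the gripper's body presses on something with over 40 N, if the wrist force passes 120 N, or if a joint passes its speed limit or range.

## Working session

There is one attempt and no reset: what is moved stays moved. The work goes in short steps, Python scripts to look and compute and a tool call to move; the robot and the scene stay as the last step left them, time stands still between calls to the robot, and variables do not carry over. Pictures are saved under pics/ and viewed, at most 14 in all, crops included, and the job is handed in when it is done.

```bash
mkdir -p pics; ls
```

Create h.py:
```python
import numpy as np, cv2
from rig import r, optics
def shot(n,fn=None):
    d=optics.read_camera(n)
    if fn: cv2.imwrite('pics/'+fn+'.png',d['frame'][:,:,::-1])
    return d
def ray(d,uv):
    p=cv2.undistortPoints(np.array([[uv]],float),d['camera_matrix'],d['dist_coeffs'])[0,0]
    R=cv2.Rodrigues(np.array(d['rvec'],float))[0]; t=np.array(d['tvec'],float).ravel()
    return -R.T@t, R.T@np.array([p[0],p[1],1])
def atz(d,uv,z):
    c,v=ray(d,uv); return c+v*(z-c[2])/v[2]
def tri(obs):
    A=0;b=0
    for d,uv in obs:
        c,v=ray(d,uv); v=v/np.linalg.norm(v); P=np.eye(3)-np.outer(v,v); A=A+P; b=b+P@c
    return np.linalg.solve(A,b)
def px(d,X):
    return cv2.projectPoints(np.array(X,float).reshape(-1,1,3),np.array(d['rvec'],float),np.array(d['tvec'],float),np.array(d['camera_matrix']),np.array(d['dist_coeffs']))[0].reshape(-1,2)
```

Run:
```python
from h import *
import pickle
D={n:shot(n,n+'0') for n in ('scene','side','wrist')}
pickle.dump(D,open('d0.pkl','wb'))
np.set_printoptions(precision=3,suppress=True)
for n in D: print(n,ray(D[n],(320,200)))
print(r.state())
```

```text
pics
scene (array([0.123, 0.247, 1.409]), array([ 0.245, -0.196, -0.949]))
side (array([0.618, 0.286, 1.121]), array([-0.137, -0.265, -0.955]))
wrist (array([ 0.225, -0.536,  0.373]), array([-0.314, -0.075, -0.947]))
{'time_s': 0.15, 'qpos': array([ 1.278,  0.707, -0.028,  1.485,  0.022,  0.951, -0.076]), 'dq': array([ 0.001, -0.002, -0.001, -0.001, -0.001, -0.   , -0.   ]), 'joint_torque': array([  0.002, -88.33 ,   1.235, -23.619,   0.017,   0.005,   0.   ]), 'ee_pos': array([ 0.143, -0.557,  0.201]), 'eef_rot': array([ 0.992,  0.125, -0.   , -0.   ]), 'contact_force': array([-0.147,  0.345,  0.214]), 'torque': array([ 0.029, -0.04 , -0.029]), 'finger_force': 0.0, 'gripper_width': 0.08548927956150632}
```

View pics/scene0.png

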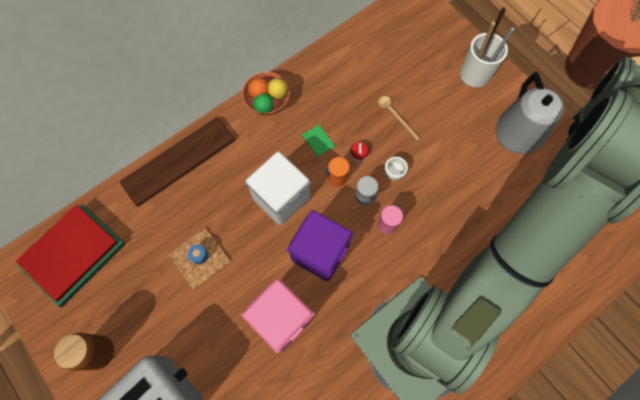

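View pics/side0.png

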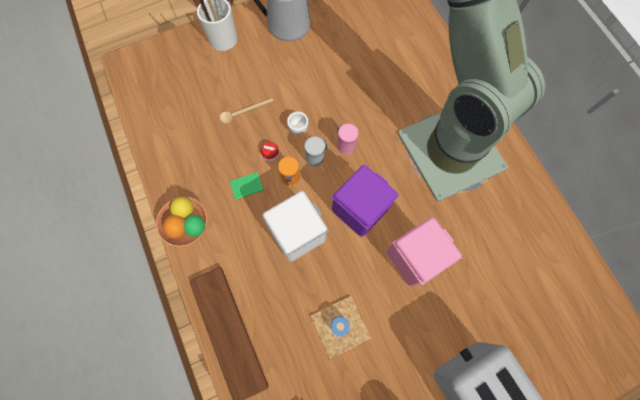

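View crops.

The scene view shows the trivet with the pot at (199,258), the white caddy at (278,187), the canister at (367,188), the bowl at (396,168), and the spoon from (385,102) to (418,138). In the side view they are at (340,326), (295,225), (315,151), (298,122), and (226,117)-(273,100).

Run:
```python
from h import *
import pickle
D=pickle.load(open('d0.pkl','rb'))
a=D['scene']['frame'][90:290,165:430,::-1]; b=D['side']['frame'][85:365,215:385,::-1]
cv2.imwrite('pics/c1.png',cv2.resize(a,None,fx=3,fy=3,interpolation=cv2.INTER_CUBIC))
cv2.imwrite('pics/c2.png',cv2.resize(b,None,fx=2.1,fy=2.1,interpolation=cv2.INTER_CUBIC))
np.set_printoptions(precision=3,suppress=True)
P={'pot':((198,253),(340,326)),'can':((368,184),(315,146)),'bowl':((396,167),(298,122)),'spoonhead':((385,102),(226,117)),'spoonend':((418,138),(273,100)),'caddytop':((278,180),(295,220)),'timer':((360,149),(269,149)),'orange':((339,166),(289,166))}
for k,(u,v) in P.items(): print(k,tri([(D['scene'],u),(D['side'],v)]))
```

```text
pot [0.565 0.334 0.043]
can [ 0.415 -0.159  0.099]
bowl [ 0.417 -0.279  0.044]
spoonhead [ 0.619 -0.415  0.005]
spoonend [ 0.455 -0.406  0.014]
caddytop [0.562 0.042 0.159]
timer [ 0.536 -0.239  0.024]
orange [ 0.509 -0.131  0.098]
```

View pics/c1.png

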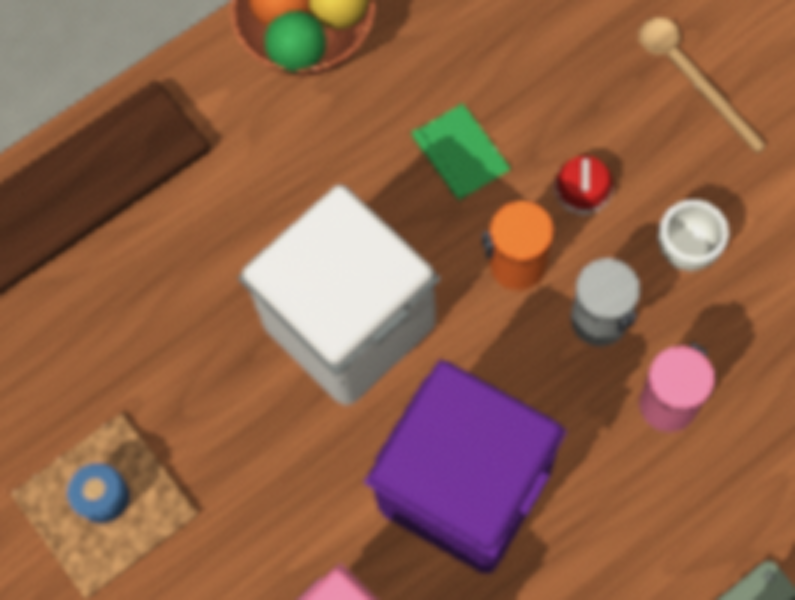

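View pics/c2.png

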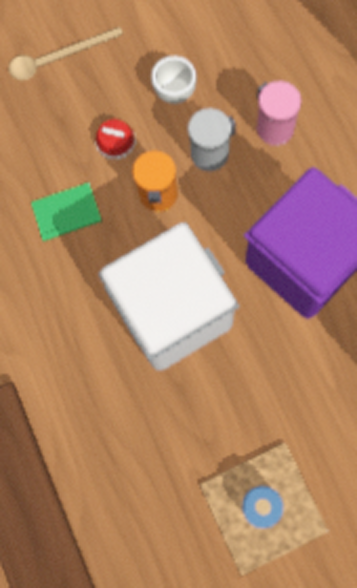

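Both crops (c1 from the scene view, c2 from the side view) show all the trivet and caddy-lid corners clearly. In c1 the pot's dot is at (94,488), the canister lid at (608,289) with its clasp at lower right, the bowl rim at (694,234), and the spoon from (658,36) to (762,147).

Run:
```python
from h import *
import pickle
D=pickle.load(open('d0.pkl','rb')); np.set_printoptions(precision=4,suppress=True)
# crop px -> full px (cubic resize centre convention)
A=lambda u:((u[0]+.5)/3-.5+165,(u[1]+.5)/3-.5+90)
B=lambda u:((u[0]+.5)/2.1-.5+215,(u[1]+.5)/2.1-.5+85)
S,T=D['scene'],D['side']
def m(a,b): 
    X=tri([(S,A(a)),(T,B(b))]); return X
tr=[m(*p) for p in [((199,511),(285,441)),((89,596),(327,530)),((124,412),(199,485)),((12,493),(243,573))]]
ca=[m(*p) for p in [((436,275),(185,226)),((334,365),(236,303)),((339,186),(101,275)),((243,277),(160,352))]]
for n,c,pa,pb in(('trivet',tr,[(199,511),(89,596),(124,412),(12,493)],[(285,441),(327,530),(199,485),(243,573)]),):
    for z in(0.008,):
        for im,f,P in((S,A,pa),(T,B,pb)):
            Q=np.array([atz(im,f(p),z) for p in P]); xa=(Q[2]+Q[3]-Q[0]-Q[1])/2; print(n,Q.mean(0),np.linalg.norm(xa),np.arctan2(xa[1],xa[0]))
for n,c in(('trivet',tr),('caddy',ca)):
    c=np.array(c); x=(c[2]+c[3]-c[0]-c[1])/2; y=(c[1]+c[3]-c[0]-c[2])/2
    print(n,c.mean(0),'z',c[:,2],'sides',np.linalg.norm(x),np.linalg.norm(y),'yaw',np.arctan2(x[1],x[0]),np.arctan2(-y[0],y[1]))
for n,a,b in(('pot',(94,488),(263,507)),('can',(608,289),(210,131)),('clasp',(629,317),(232,127)),('bowl',(694,234),(174,79)),('sph',(658,36),(22,67)),('spe',(762,147),(121,32))): print(n,m(a,b))
s=D['wrist']; print(r.state()['ee_pos'])
```

```text
trivet [0.5632 0.3374 0.008 ] 0.12768683988463256 0.022521444721274618
trivet [0.563  0.3366 0.008 ] 0.12764898639363353 0.019946007359500452
trivet [0.5631 0.3369 0.0083] z [0.0124 0.0042 0.0006 0.0159] sides 0.1276390905032523 0.12790340447952403 yaw 0.016504801723026624 0.025637669407905836
caddy [0.5619 0.0448 0.1535] z [0.1405 0.1539 0.1476 0.1721] sides 0.1196155757934041 0.1285297849378105 yaw 0.15386700283816207 0.17090122704168126
pot [0.5662 0.3352 0.056 ]
can [ 0.4143 -0.1587  0.0873]
clasp [ 0.3815 -0.157   0.0784]
bowl [ 0.4176 -0.2808  0.037 ]
sph [ 0.6203 -0.4119  0.0118]
spe [ 0.4546 -0.4128  0.0033]
[ 0.1427 -0.5568  0.2013]
```

View pics/wrist0.png

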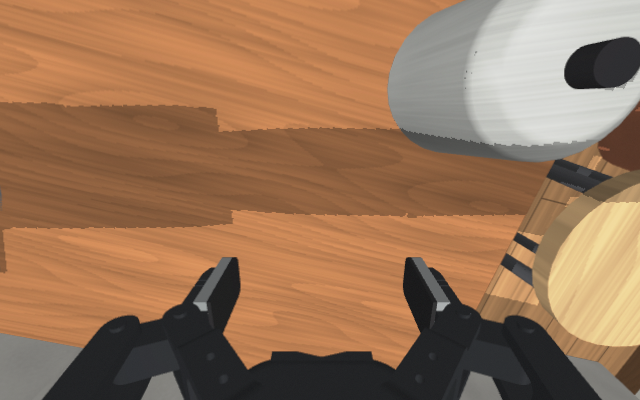

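The wrist view shows only timber, the kettle at upper right and the fingers. The measurements agree with the text: trivet top z 0.008, lids about 0.09/0.05, and trivet-to-caddy distance 0.292. Moving now towards the canister.

The manual's scale: shifts go in shares of 40 cm and turns go in shares of 2 pi rad. Converting my numbers, 0.167 m / 0.4 = 0.4175, -0.16 m / 0.4 = -0.4, 0.25 rad / 6.2832 = 0.0398.

Emit:
hand_motion([
  [0.125,-0.125,-0.25,0,0,0.0159,0.085],
  [0.25,-0.25,-0.25,0,0,0.0398,0.085],
  [0.4175,-0.4,-0.25,0,0,0.0398,0.085],
  [0.4175,-0.4,-0.25,0,0,0.0398,0.085],
  [0.4175,-0.4,-0.25,0,0,0.0398,0.085],
], grip_force=40)

```text
time_s: 0.78
ee_pos: [0.2666, -0.358, 0.3023]
eef_rot: [1.0, 0.002, 0.001, -0.0]
contact_force: [-0.6, -1.2, -0.1]
gripper_width: 0.0852
finger_force: 0.0
```

Scaled: -0.199 m / 0.4 = -0.4975, -0.16 m / 0.4 = -0.4.

Emit:
hand_motion([
  [0.125,-0.15,0,0,0,0,0.085],
  [0.2,-0.3,0,0,0,0,0.085],
  [0.275,-0.4,0,0,0,0,0.085],
  [0.295,-0.4975,0,0,0,0,0.085],
  [0.295,-0.4975,0,0,0,0,0.085],
])

```text
time_s: 1.4
ee_pos: [0.3834, -0.1592, 0.3015]
eef_rot: [1.0, 0.003, -0.0, -0.0]
contact_force: [-0.4, -1.6, -0.3]
gripper_width: 0.0851
finger_force: 0.0
```

Run:
```python
from h import *
import pickle
d=shot('wrist','w1'); pickle.dump(d,open('w1.pkl','wb')); print(r.state()['ee_pos'],px(d,[.4145,-.159,.095]),px(d,[.4176,-.2808,.048]))
```

```text
[ 0.38280735 -0.1610412   0.30149595] [[321.44513667 145.14381248]] [[405.27489959 138.88644595]]
```

View pics/w1.png

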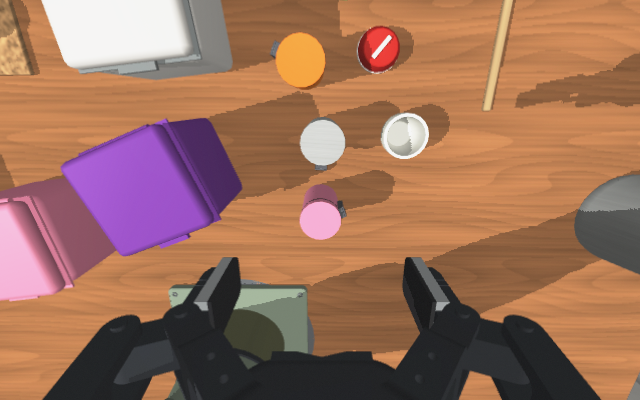

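In this view the canister lid is at (322,142) with its clasp at (321,166) facing the robot. The bowl rim is at (405,136), the timer at (379,49), orange at (300,60) and pink at (320,218).

Run:
```python
from h import *
import pickle
D=pickle.load(open('d0.pkl','rb')); np.set_printoptions(precision=4,suppress=True)
w=pickle.load(open('w1.pkl','rb'))
A=lambda u:((u[0]+.5)/3-.5+165,(u[1]+.5)/3-.5+90)
B=lambda u:((u[0]+.5)/2.1-.5+215,(u[1]+.5)/2.1-.5+85)
S,T=D['scene'],D['side']
for n,a,b,c,z in(('can',(608,289),(210,131),(322.5,142),.095),('bowl',(694,234),(174,79),(405,136),.048),('orange',(521,231),(155,173),(300,60),.095),('pink',(681,380),(280,103),(320,219),.095)):
    print(n,tri([(S,A(a)),(T,B(b)),(w,c)]),'at z',[atz(i,u,z)[:2] for i,u in((S,A(a)),(T,B(b)),(w,c))])
# caddy lid front corners
g=cv2.cvtColor(w['frame'],cv2.COLOR_RGB2HSV)
m=((g[...,0]>95)&(g[...,0]<179)); 
print(np.mean([r.state()['ee_pos'] for _ in range(5)],0))
```

```text
can [ 0.4152 -0.1602  0.0835] at z [array([ 0.4128, -0.1571]), array([ 0.4156, -0.1546]), array([ 0.4186, -0.1603])]
bowl [ 0.4185 -0.2832  0.0328] at z [array([ 0.4151, -0.2761]), array([ 0.4197, -0.2755]), array([ 0.4217, -0.28  ])]
orange [ 0.5128 -0.1317  0.0883] at z [array([ 0.51  , -0.1294]), array([ 0.5116, -0.1286]), array([ 0.5146, -0.1329])]
pink [ 0.3038 -0.1574  0.0817] at z [array([ 0.3021, -0.1526]), array([ 0.3065, -0.1527]), array([ 0.3105, -0.1576])]
[ 0.3828 -0.161   0.3015]
```

Scaled: 0.267 m / 0.4 = 0.6675, 0.033 m / 0.4 = 0.0825.

Emit:
hand_motion([
  [0.0825,-0.005,0.125,0,0,0,0.085],
  [0.0825,-0.005,0.275,0,0,0,0.085],
  [0.0825,-0.005,0.425,0,0,0,0.085],
  [0.0825,-0.005,0.575,0,0,0,0.085],
  [0.0825,-0.005,0.6675,0,0,0,0.085],
], grip_force=40)

```text
time_s: 2.08
ee_pos: [0.4144, -0.1608, 0.0321]
eef_rot: [1.0, -0.001, -0.001, 0.0]
contact_force: [1.0, 0.1, 0.3]
gripper_width: 0.0848
finger_force: 0.0
```

Emit:
hand_motion([
  [0,0,0,0,0,0,0.085],
  [0,0,0,0,0,0,0.05],
  [0,0,0,0,0,0,0.05],
  [0,0,0,0,0,0,0.05],
  [0,0,0,0,0,0,0.05],
], grip_force=40)

```text
time_s: 2.7
ee_pos: [0.4163, -0.1602, 0.0364]
eef_rot: [1.0, 0.0, 0.001, 0.001]
contact_force: [-2.2, -2.0, 11.5]
gripper_width: 0.0581
finger_force: 40.3
```

Scaled: -0.22 m / 0.4 = -0.55, -0.16 m / 0.4 = -0.4.

Emit:
hand_motion([
  [0,0,-0.125,0,0,0,0.05],
  [0,0,-0.25,0,0,0,0.05],
  [0,0,-0.4,0,0,0,0.05],
  [0,0,-0.55,0,0,0,0.05],
  [0,0,-0.55,0,0,0,0.05],
], grip_force=60)

```text
time_s: 3.32
ee_pos: [0.4165, -0.16, 0.2593]
eef_rot: [1.0, 0.0, 0.004, 0.001]
contact_force: [0.9, -0.8, -4.8]
gripper_width: 0.0575
finger_force: 65.9
```

Emit:
hand_motion([
  [0.05,-0.125,0,0,0,0,0.05],
  [0.1125,-0.25,0,0,0,0,0.05],
  [0.1625,-0.375,0,0,0,0,0.05],
  [0.225,-0.5,0,0,0,0,0.05],
  [0.275,-0.625,0,0,0,0,0.05],
])

```text
time_s: 3.95
ee_pos: [0.5256, 0.0921, 0.2548]
eef_rot: [1.0, 0.0, 0.0, 0.0]
contact_force: [0.2, -0.2, -2.6]
gripper_width: 0.0578
finger_force: 65.9
```

Emit:
hand_motion([
  [0.05,-0.125,0,0,0,0,0.05],
  [0.0913,-0.225,0,0,0,0,0.05],
  [0.0913,-0.2525,0,0,0,0,0.05],
  [0.0913,-0.2525,0,0,0,0,0.05],
  [0.0913,-0.2525,0,0,0,0,0.05],
])

```text
time_s: 4.58
ee_pos: [0.5618, 0.1902, 0.255]
eef_rot: [1.0, -0.0, 0.0, 0.0]
contact_force: [-0.1, -0.5, -3.3]
gripper_width: 0.058
finger_force: 65.9
```

Run:
```python
from h import *
import pickle
d=shot('wrist','w2'); pickle.dump(d,open('w2.pkl','wb')); 
np.set_printoptions(precision=4,suppress=True); print(np.mean([r.state()['ee_pos'] for _ in range(5)],0))
```

```text
[0.5619 0.1903 0.255 ]
```

View pics/w2.png

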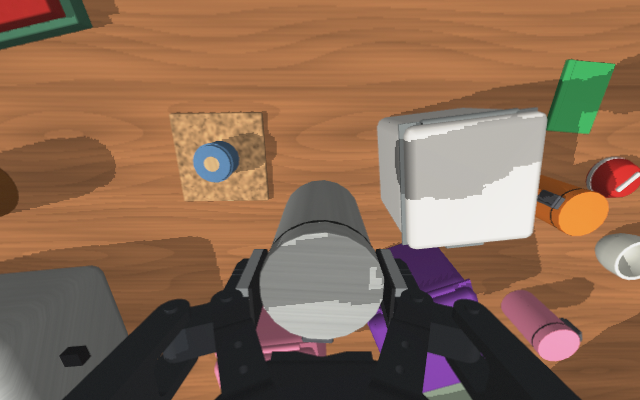

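The canister is held straight and hangs over the gap. Trivet corners are at (170,112), (266,112), (268,199) and (184,201), the pot dot at (212,163), and the caddy lid corners at about (402,128), (546,112), (533,237) and (412,247).

Run:
```python
from h import *
import pickle
np.set_printoptions(precision=4,suppress=True)
w=pickle.load(open('w2.pkl','rb'));D=pickle.load(open('d0.pkl','rb'));S,T=D['scene'],D['side']
A=lambda u:((u[0]+.5)/3-.5+165,(u[1]+.5)/3-.5+90)
B=lambda u:((u[0]+.5)/2.1-.5+215,(u[1]+.5)/2.1-.5+85)
for n,P,z in(('tri',[(268,199),(184,201),(266,112),(170,112)],.008),('cad',[(533,237),(412,247),(546,112),(402,128)],.16)):
    Q=np.array([atz(w,p,z) for p in P]); x=(Q[2]+Q[3]-Q[0]-Q[1])/2;y=(Q[1]+Q[3]-Q[0]-Q[2])/2
    print(n,Q.mean(0),np.linalg.norm(x),np.linalg.norm(y),np.arctan2(x[1],x[0]),np.arctan2(-y[0],y[1])); print(Q)
for P,f,im in(([(436,275),(334,365),(339,186),(243,277)],A,S),([(185,226),(236,303),(101,275),(160,352)],B,T)):
    print(np.mean([atz(im,f(p),.16) for p in P],0))
print('pot',tri([(S,A((94,488))),(T,B((263,507))),(w,(212,163))]),atz(w,(212,163),.046),atz(S,A((94,488)),.046),atz(T,B((263,507)),.046))
```

```text
tri [0.5682 0.335  0.008 ] 0.12916671770595756 0.1311528174082255 -0.0219720535768218 0.0133436241514703
[[0.5053 0.2719 0.008 ]
 [0.502  0.401  0.008 ]
 [0.6329 0.267  0.008 ]
 [0.6327 0.4002 0.008 ]]
cad [0.5703 0.0449 0.16  ] 0.1225296476826 0.12452350171732429 0.15965668083404794 0.10122125905912586
[[ 0.5156 -0.0259  0.16  ]
 [ 0.504   0.0962  0.16  ]
 [ 0.6376 -0.0082  0.16  ]
 [ 0.624   0.1175  0.16  ]]
[0.5599 0.0464 0.16  ]
[0.5625 0.047  0.16  ]
pot [0.5679 0.3356 0.0485] [0.5688 0.3363 0.046 ] [0.5694 0.3365 0.046 ] [0.5657 0.335  0.046 ]
```

Scaled: 0.21 m / 0.4 = 0.525, 0.004 m / 0.4 = 0.01.

Emit:
hand_motion([
  [0.01,-0.0025,0.125,0,0,0,0.05],
  [0.01,-0.0025,0.25,0,0,0,0.05],
  [0.01,-0.0025,0.375,0,0,0,0.05],
  [0.01,-0.0025,0.475,0,0,0,0.05],
  [0.01,-0.0025,0.525,0,0,0,0.05],
])

```text
time_s: 5.25
ee_pos: [0.5652, 0.1914, 0.0429]
eef_rot: [1.0, -0.0, -0.001, 0.0]
contact_force: [0.6, 0.3, -2.6]
gripper_width: 0.0582
finger_force: 66.0
```

Emit:
hand_motion([
  [0,0,0.0075,0,0,0,0.05],
  [0,0,0.015,0,0,0,0.05],
  [0,0,0.0188,0,0,0,0.05],
  [0,0,0.0213,0,0,0,0.05],
  [0,0,0.0213,0,0,0,0.05],
])

```text
time_s: 5.88
ee_pos: [0.5661, 0.1928, 0.0367]
eef_rot: [1.0, 0.0, 0.0, -0.0]
contact_force: [-1.3, 0.1, 5.1]
gripper_width: 0.058
finger_force: 66.6
```

Scaled: -0.08 m / 0.4 = -0.2, -0.03 m / 0.4 = -0.075.

Emit:
hand_motion([
  [0,0,0,0,0,0,0.085],
  [0,0,0,0,0,0,0.085],
  [0,0,0,0,0,0,0.085],
  [0,0,-0.075,0,0,0,0.085],
  [0,0,-0.2,0,0,0,0.085],
])

```text
time_s: 6.5
ee_pos: [0.5651, 0.1924, 0.116]
eef_rot: [1.0, 0.0, -0.001, 0.0]
contact_force: [-1.1, 0.3, 0.9]
gripper_width: 0.085
finger_force: 0.0
```

Emit:
hand_motion([
  [0,0,-0.15,0,0,0,0.085],
  [0,-0.075,-0.3,0,0,0,0.085],
  [0,-0.15,-0.45,0,0,0,0.085],
  [0,-0.2,-0.5,0,0,0,0.085],
  [0,-0.2,-0.5,0,0,0,0.085],
])

```text
time_s: 7.12
ee_pos: [0.5657, 0.2746, 0.3175]
eef_rot: [1.0, 0.002, 0.001, -0.001]
contact_force: [0.0, -0.4, -1.5]
gripper_width: 0.0849
finger_force: 0.0
```

Run:
```python
from h import *
import pickle
np.set_printoptions(precision=4,suppress=True); print(np.mean([r.state()['ee_pos'] for _ in range(5)],0))
E={n:shot(n) for n in('wrist','scene','side')}; pickle.dump(E,open('w3.pkl','wb'))
a=E['wrist']['frame'][:,:,::-1]; 
s=cv2.resize(E['scene']['frame'][180:300,160:340,::-1],None,fx=1.9,fy=1.9,interpolation=cv2.INTER_CUBIC)
s2=cv2.resize(E['side']['frame'][200:365,240:380,::-1],None,fx=1.2,fy=1.2,interpolation=cv2.INTER_CUBIC)
o=np.zeros((600,640,3),np.uint8); o[:400]=a; o[400:400+min(200,s.shape[0]),:s.shape[1]]=s[:200]; o[400:400+s2.shape[0],400:400+s2.shape[1]]=s2[:200]
cv2.imwrite('pics/w3.png',o)
```

```text
[0.5657 0.2746 0.3175]
```

View pics/w3.png

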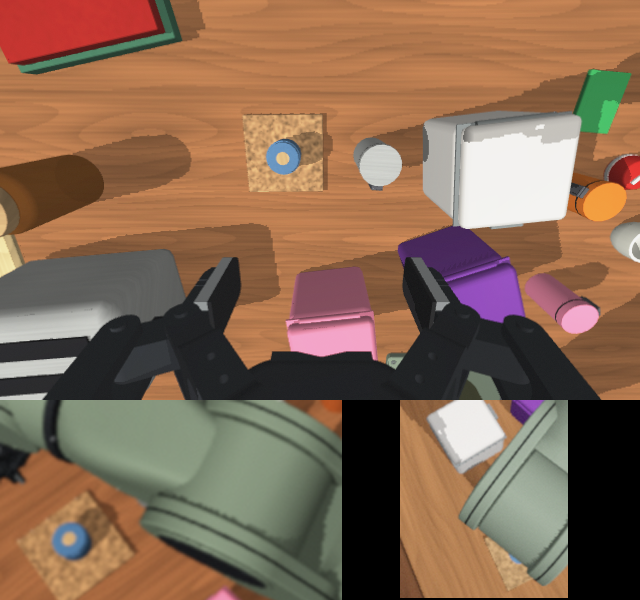

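The canister stands upright in the gap, with its lid at (380,163). Trivet corners are at (243,114), (326,114), (323,191) and (249,191), and the pot dot is at (282,158).

Run:
```python
from h import *
import pickle
np.set_printoptions(precision=4,suppress=True)
E=pickle.load(open('w3.pkl','rb'));w=E['wrist'];D=pickle.load(open('d0.pkl','rb'));w2=pickle.load(open('w2.pkl','rb'))
Q=np.array([atz(w,p,.008) for p in [(323.5,191),(249,191.5),(326,114),(243,114)]]);x=(Q[2]+Q[3]-Q[0]-Q[1])/2
print(Q,Q.mean(0),np.linalg.norm(x),np.linalg.norm(Q[1]-Q[0]),np.arctan2(x[1],x[0]))
print('can',atz(w,(380.5,164),.095))
# pot: blue centroid in hsv
h=cv2.cvtColor(w['frame'],cv2.COLOR_RGB2HSV); m=(cv2.inRange(h,(100,90,60),(118,255,255))>0)
ys,xs=np.nonzero(m); k=(abs(xs-282)<30)&(abs(ys-158)<30); print(xs[k].min(),xs[k].max(),ys[k].min(),ys[k].max())
c=(282.5,158); print('pot',atz(w,c,.046), tri([(w,c),(w2,(212,163))]),tri([(w,c),(D['scene'],((94.5)/3-.5+165,488.5/3-.5+90)),(D['side'],(263.5/2.1-.5+215,507.5/2.1-.5+85))]))
print(np.mean([r.state()['ee_pos'] for _ in range(1)],0))
```

```text
[[0.5037 0.2711 0.008 ]
 [0.5021 0.4013 0.008 ]
 [0.6325 0.268  0.008 ]
 [0.6319 0.4009 0.008 ]] [0.5675 0.3353 0.008 ] 0.12932723916244424 0.13024574699750432 -0.013791830877882728
can [0.5695 0.193  0.095 ]
267 299 139 173
pot [0.5683 0.3353 0.046 ] [0.5694 0.3347 0.05  ] [0.5677 0.3353 0.0496]
[0.5657 0.2718 0.3152]
```

Scaled: 0.23 m / 0.4 = 0.575, 0.2 m / 0.4 = 0.5.

Emit:
hand_motion([
  [0,-0.125,0.05,0,0,0,0.085],
  [0,-0.155,0.2,0,0,0,0.085],
  [0,-0.155,0.35,0,0,0,0.085],
  [0,-0.155,0.5,0,0,0,0.085],
  [0,-0.155,0.575,0,0,0,0.085],
])

```text
time_s: 7.9
ee_pos: [0.5644, 0.3328, 0.0824]
eef_rot: [1.0, -0.0, -0.002, 0.001]
contact_force: [0.1, 0.2, -0.1]
gripper_width: 0.085
finger_force: 0.0
```

Emit:
hand_motion([
  [0,0,0,0,0,0,0.085],
  [0,0,0,0,0,0,0.085],
])

```text
time_s: 8.15
ee_pos: [0.5663, 0.3346, 0.0875]
eef_rot: [1.0, 0.0, 0.001, -0.0]
contact_force: [0.3, 0.4, 0.8]
gripper_width: 0.0853
finger_force: 0.0
```

Emit:
hand_motion([
  [0,0,0,0,0,0,0.085],
])

```text
time_s: 8.28
ee_pos: [0.5663, 0.3348, 0.0876]
eef_rot: [1.0, 0.0, 0.001, -0.001]
contact_force: [0.6, 0.4, -0.6]
gripper_width: 0.085
finger_force: 0.0
```

Scaled: 0.0765 m / 0.4 = 0.1913, 0.06 m / 0.4 = 0.15.

Emit:
hand_motion([
  [-0.0025,0,0.075,0,0,0,0.085],
  [-0.0025,0,0.15,0,0,0,0.085],
  [-0.0025,0,0.1913,0,0,0,0.085],
  [-0.0025,0,0.1913,0,0,0,0.085],
], grip_force=30)

```text
time_s: 8.78
ee_pos: [0.5646, 0.3346, 0.0095]
eef_rot: [1.0, 0.0, -0.0, 0.0]
contact_force: [-0.0, 0.2, 1.2]
gripper_width: 0.0849
finger_force: 0.0
```

Emit:
hand_motion([
  [0,0,0,0,0,0,0.045],
  [0,0,0,0,0,0,0.045],
  [0,0,0,0,0,0,0.045],
  [0,0,0,0,0,0,0.045],
  [0,0,0,0,0,0,0.045],
], grip_force=30)

```text
time_s: 9.4
ee_pos: [0.5652, 0.335, 0.011]
eef_rot: [1.0, 0.0, 0.001, -0.0]
contact_force: [-1.1, -1.7, 9.4]
gripper_width: 0.0506
finger_force: 29.4
```

Scaled: -0.15 m / 0.4 = -0.375, -0.12 m / 0.4 = -0.3.

Emit:
hand_motion([
  [0,0,-0.075,0,0,0,0.045],
  [0,0,-0.175,0,0,0,0.045],
  [0,0,-0.3,0,0,0,0.045],
  [0,0,-0.375,0,0,0,0.045],
  [0,0.075,-0.375,0,0,0,0.045],
], grip_force=40)

```text
time_s: 10.02
ee_pos: [0.5651, 0.3066, 0.1623]
eef_rot: [1.0, 0.002, 0.002, -0.002]
contact_force: [0.9, -0.8, -2.8]
gripper_width: 0.05
finger_force: 41.9
```

Emit:
hand_motion([
  [0,0.075,0,0,0,0,0.045],
  [0,0.175,0,0,0,0,0.045],
  [0,0.25,0,0,0,0,0.045],
  [0,0.2813,0,0,0,0,0.045],
  [0,0.2813,0,0,0,0,0.045],
], grip_force=40)

```text
time_s: 10.65
ee_pos: [0.565, 0.1922, 0.16]
eef_rot: [1.0, 0.0, 0.0, -0.0]
contact_force: [-0.1, 0.3, -1.8]
gripper_width: 0.0502
finger_force: 41.9
```

Emit:
hand_motion([
  [0,0,0,0,0,0,0.045],
], grip_force=40)

```text
time_s: 10.78
ee_pos: [0.5647, 0.1936, 0.1597]
eef_rot: [1.0, 0.001, 0.0, -0.0]
contact_force: [0.8, 0.4, -1.4]
gripper_width: 0.0498
finger_force: 41.9
```

Run:
```python
from h import *
import pickle
E={n:shot(n) for n in('wrist','scene','side')}; pickle.dump(E,open('w4.pkl','wb'))
s=cv2.resize(E['scene']['frame'][150:310,160:360,::-1],None,fx=1.25,fy=1.25,interpolation=cv2.INTER_CUBIC)
s2=cv2.resize(E['side']['frame'][200:365,240:440,::-1],None,fx=1.2,fy=1.2,interpolation=cv2.INTER_CUBIC)
o=np.zeros((600,640,3),np.uint8); o[:400]=E['wrist']['frame'][:,:,::-1]; o[400:600,:250]=s; o[400:598,300:540]=s2
cv2.imwrite('pics/w4.png',o)
```

```text
(no output)
```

View pics/w4.png

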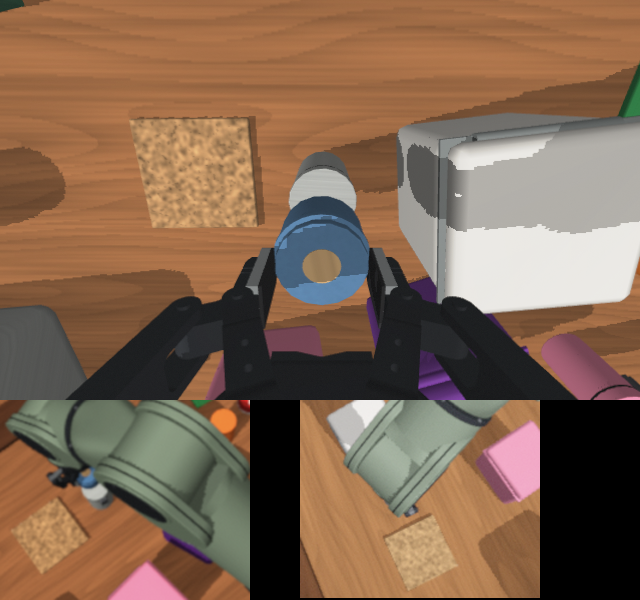

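The pot is gripped straight with its dot at (321,266). The canister lid behind it spans columns 289–356, with its back edge at about row 168.

Run:
```python
from h import *
import pickle
np.set_printoptions(precision=4,suppress=True)
E=pickle.load(open('w4.pkl','rb'));w=E['wrist']
print('pot',atz(w,(321.5,266.5),.2025))
t=np.linspace(0,6.283,120)
for x in(.562,.565,.568,.571):
    q=px(w,np.c_[x+.03*np.cos(t),.193+.03*np.sin(t),0*t+.095]); print(x,q.min(0),q.max(0))
g=cv2.cvtColor(w['frame'],cv2.COLOR_RGB2GRAY); print(g[145:200,322]); print(g[190,280:365])
```

```bash
python3 -c "
import cv2;a=cv2.imread('pics/w4.png')[130:330,240:400];cv2.imwrite('pics/w4c.png',cv2.resize(a,None,fx=3,fy=3,interpolation=cv2.INTER_NEAREST))"
```

```text
pot [0.5692 0.1935 0.2025]
0.562 [287.7923 173.7139] [356.4049 238.1489]
0.565 [287.6735 170.219 ] [356.5521 235.1542]
0.568 [287.5538 166.6956] [356.7005 232.1373]
0.571 [287.4331 163.1435] [356.8501 229.0979]
[111 112 114 117 118 120 109  84  85  85  86  86  85  86  86  86  85  86
  86  85  60  85  86 104 190 185 181 184 187 187 185 182 182 185 185 188
 191 188 186 185 185 189 186 184 186 188 188 188 189 188 184  88  57  58
  58]
[123 123 122 122 122 122 121 121 120 118 138 188 182 182 182 182 181 182
 182 183 184 183 184 185 185 185 185 186 187 187 187 187 188 188 188 188
 188 188 189 188 188 188 188 189 188 188 187 186 187 187 187 187 187 187
 187 186 185 185 186 185 184 185 184 184 184 184 184 183 183 183 183 182
 182 176 135  87  85  86  88  96 118 119 113  87  87]
```

View pics/w4c.png

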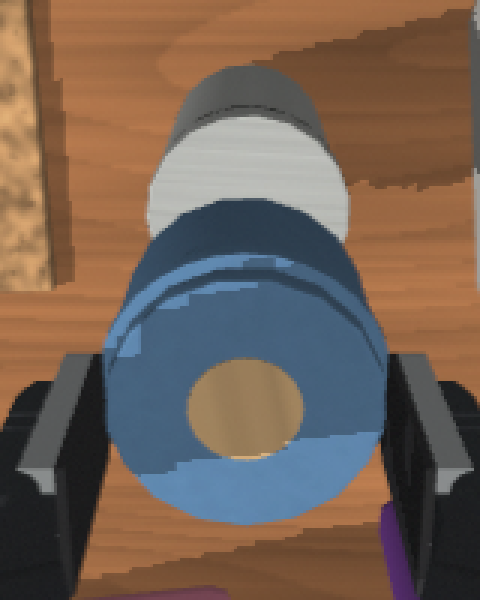

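Scaled: 0.056 m / 0.4 = 0.14, -0.0025 m / 0.4 = -0.0063.

Emit:
hand_motion([
  [-0.0063,0,0.05,0,0,0,0.045],
  [-0.0063,0,0.1,0,0,0,0.045],
  [-0.0063,0,0.13,0,0,0,0.045],
  [-0.0063,0,0.14,0,0,0,0.045],
  [-0.0063,0,0.14,0,0,0,0.045],
])

```text
time_s: 11.55
ee_pos: [0.5625, 0.1923, 0.1039]
eef_rot: [1.0, 0.0, 0.0, -0.0]
contact_force: [0.5, -0.4, -0.6]
gripper_width: 0.0504
finger_force: 41.9
```

Emit:
hand_motion([
  [0,0,0.005,0,0,0,0.045],
  [0,0,0.01,0,0,0,0.045],
  [0,0,0.0125,0,0,0,0.045],
  [0,0,0.0125,0,0,0,0.045],
])

```text
time_s: 12.05
ee_pos: [0.5623, 0.1922, 0.0986]
eef_rot: [1.0, 0.0, -0.0, -0.0]
contact_force: [-0.5, 0.1, -1.2]
gripper_width: 0.0501
finger_force: 41.9
```

Scaled: 0.001 m / 0.4 = 0.0025.

Emit:
hand_motion([
  [0,0,0.0025,0,0,0,0.045],
  [0,0,0.0025,0,0,0,0.045],
])

```text
time_s: 12.3
ee_pos: [0.5626, 0.1923, 0.0982]
eef_rot: [1.0, 0.0, 0.0, -0.0]
contact_force: [-1.3, -0.6, 7.4]
gripper_width: 0.0502
finger_force: 42.6
```

Emit:
hand_motion([
  [0,0,0.0025,0,0,0,0.045],
  [0,0,0.0025,0,0,0,0.045],
])

```text
time_s: 12.55
ee_pos: [0.5631, 0.1924, 0.0981]
eef_rot: [1.0, 0.0, 0.001, -0.0]
contact_force: [-3.8, -1.6, 22.0]
gripper_width: 0.0504
finger_force: 43.5
```

Scaled: -0.001 m / 0.4 = -0.0025.

Emit:
hand_motion([
  [0,0,-0.0025,0,0,0,0.045],
  [0,0,-0.0025,0,0,0,0.056],
  [0,0,-0.0025,0,0,0,0.075],
  [0,0,-0.0025,0,0,0,0.085],
  [0,0,-0.0025,0,0,0,0.085],
])

```text
time_s: 13.18
ee_pos: [0.5623, 0.1922, 0.0976]
eef_rot: [1.0, 0.0, -0.0, -0.0]
contact_force: [-0.6, -0.7, -0.4]
gripper_width: 0.0852
finger_force: 0.0
```

Emit:
hand_motion([
  [0,0,-0.05,0,0,0,0.085],
  [0,0,-0.175,0,0,0,0.085],
  [0,0,-0.325,0,0,0,0.085],
  [0,0,-0.475,0,0,0,0.085],
  [0,0.075,-0.525,0,0,0,0.085],
])

```text
time_s: 13.8
ee_pos: [0.5627, 0.1637, 0.3107]
eef_rot: [1.0, 0.002, 0.002, -0.001]
contact_force: [0.9, -1.2, 0.1]
gripper_width: 0.085
finger_force: 0.0
```

Emit:
hand_motion([
  [-0.025,0.125,0,0,0,0,0.085],
  [-0.075,0.25,0,0,0,0,0.085],
  [-0.125,0.375,0,0,0,0,0.085],
  [-0.175,0.5,0,0,0,0,0.085],
  [-0.2125,0.625,0,0,0,0,0.085],
])

```text
time_s: 14.42
ee_pos: [0.4767, -0.0894, 0.3078]
eef_rot: [1.0, 0.0, 0.0, 0.0]
contact_force: [1.0, -0.8, -0.8]
gripper_width: 0.0848
finger_force: 0.0
```

Emit:
hand_motion([
  [-0.05,0.125,0,0,0,0,0.085],
  [-0.1,0.25,0,0,0,0,0.085],
  [-0.15,0.375,0,0,0,0,0.085],
  [-0.2,0.4825,0,0,0,0,0.085],
  [-0.2,0.4825,0,0,0,0,0.085],
])

```text
time_s: 15.05
ee_pos: [0.3959, -0.2838, 0.3075]
eef_rot: [1.0, -0.002, -0.0, 0.0]
contact_force: [0.0, 1.0, 0.6]
gripper_width: 0.0851
finger_force: 0.0
```

Run:
```python
from h import *
import pickle
E={n:shot(n) for n in('wrist','scene','side')}; pickle.dump(E,open('w5.pkl','wb'))
s=cv2.resize(E['scene']['frame'][150:310,160:360,::-1],None,fx=1.25,fy=1.25,interpolation=cv2.INTER_CUBIC)
s2=cv2.resize(E['side']['frame'][200:365,240:440,::-1],None,fx=1.2,fy=1.2,interpolation=cv2.INTER_CUBIC)
o=np.zeros((600,640,3),np.uint8); o[:400]=E['wrist']['frame'][:,:,::-1]; o[400:600,:250]=s; o[400:598,300:540]=s2
cv2.imwrite('pics/w5.png',o); print(r.state()['ee_pos'])
```

```text
[ 0.39812221 -0.28022341  0.30758815]
```

View pics/w5.png

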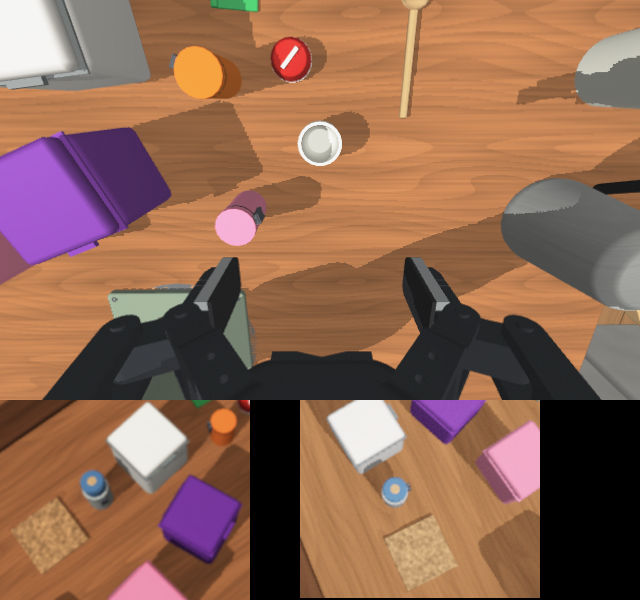

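The pot stands on the canister lid in both side views, and the trivet is empty. The bowl rim is at (320,144), and the spoon handle runs from (404,117) to (414,10).

Run:
```python
from h import *
import pickle
np.set_printoptions(precision=4,suppress=True)
E=pickle.load(open('w5.pkl','rb'));w,S,T=E['wrist'],E['scene'],E['side']
D=pickle.load(open('d0.pkl','rb'));w1=pickle.load(open('w1.pkl','rb'))
print('pot',tri([(S,(234.4,214.8)),(T,(320,275))]))
A=lambda u:((u[0]+.5)/3-.5+165,(u[1]+.5)/3-.5+90)
B=lambda u:((u[0]+.5)/2.1-.5+215,(u[1]+.5)/2.1-.5+85)
print('bowl',atz(w,(320,143.5),.048),tri([(w,(320,143.5)),(D['scene'],A((694,234))),(D['side'],B((174,79)))]))
for p in((404.3,117),(414,10)): print('handle',atz(w,p,.01))
for z in (.01,): print([atz(i,f(p),z) for i,f,p in((D['scene'],A,(762,147)),(D['scene'],A,(658,36)),(D['side'],B,(121,32)),(D['side'],B,(22,67)))])
# cork segmentation rect in both fixed views
for im in(S,T):
    lab=cv2.cvtColor(im['frame'],cv2.COLOR_RGB2LAB).astype(int); print(im['frame'][263,199],im['frame'][325,340])
print(r.state()['ee_pos'])
```

```text
pot [0.5621 0.1935 0.1357]
bowl [ 0.4219 -0.2821  0.048 ] [ 0.4184 -0.282   0.0341]
handle [ 0.4573 -0.4142  0.01  ]
handle [ 0.6012 -0.4145  0.01  ]
[array([ 0.4533, -0.4105,  0.01  ]), array([ 0.6198, -0.4105,  0.01  ]), array([ 0.4553, -0.4077,  0.01  ]), array([ 0.6211, -0.4154,  0.01  ])]
[178 132  86] [154  96  58]
[196 144  97] [204 167 120]
[ 0.3981 -0.2802  0.3076]
```

Scaled: 0.22 m / 0.4 = 0.55, 0.021 m / 0.4 = 0.0525.

Emit:
hand_motion([
  [0.0525,0,0.125,0,0,0,0.085],
  [0.0525,0,0.275,0,0,0,0.085],
  [0.0525,0,0.425,0,0,0,0.085],
  [0.0525,0,0.55,0,0,0,0.085],
  [0.0525,0,0.55,0,0,0,0.085],
])

```text
time_s: 15.82
ee_pos: [0.4181, -0.2792, 0.0857]
eef_rot: [1.0, 0.001, -0.002, -0.001]
contact_force: [0.6, -0.5, 0.8]
gripper_width: 0.0849
finger_force: 0.0
```

Emit:
hand_motion([
  [0,0,0.075,0,0,0,0.085],
  [0,0,0.15,0,0,0,0.085],
  [0,0,0.19,0,0,0,0.085],
  [0,0,0.19,0,0,0,0.085],
], grip_force=30)

```text
time_s: 16.32
ee_pos: [0.4191, -0.2808, 0.0123]
eef_rot: [1.0, 0.001, 0.0, -0.0]
contact_force: [0.1, 0.1, 0.2]
gripper_width: 0.0851
finger_force: 0.0
```

Emit:
hand_motion([
  [0,0,0,0,0,0,0.058],
  [0,0,0,0,0,0,0.058],
  [0,0,0,0,0,0,0.058],
  [0,0,0,0,0,0,0.058],
  [0,0,0,0,0,0,0.058],
], grip_force=30)

```text
time_s: 16.95
ee_pos: [0.4194, -0.2807, 0.0135]
eef_rot: [1.0, 0.001, 0.001, 0.0]
contact_force: [-2.9, 5.4, 28.7]
gripper_width: 0.058
finger_force: 14.3
```

Width 58 mm is below the 66 mm rim, so the pads sit on the tapered wall. I'll reopen, raise and regrip.

Scaled: -0.012 m / 0.4 = -0.03.

Emit:
hand_motion([
  [0,0,0,0,0,0,0.085],
  [0,0,0,0,0,0,0.085],
  [0,0,-0.03,0,0,0,0.085],
  [0,0,-0.03,0,0,0,0.085],
], grip_force=30)

```text
time_s: 17.45
ee_pos: [0.4191, -0.2812, 0.0246]
eef_rot: [1.0, 0.0, 0.001, 0.0]
contact_force: [-0.6, -0.0, -0.2]
gripper_width: 0.085
finger_force: 0.0
```

Emit:
hand_motion([
  [0,0,0,0,0,0,0.05],
  [0,0,0,0,0,0,0.05],
  [0,0,0,0,0,0,0.05],
  [0,0,0,0,0,0,0.05],
  [0,0,0,0,0,0,0.05],
], grip_force=30)

```text
time_s: 18.08
ee_pos: [0.4187, -0.2809, 0.0236]
eef_rot: [1.0, 0.0, -0.0, -0.0]
contact_force: [-0.1, -0.7, -0.4]
gripper_width: 0.0501
finger_force: 0.0
```

Run:
```python
from h import *
import pickle
E={n:shot(n) for n in('wrist','scene','side')}; pickle.dump(E,open('w6.pkl','wb'))
s=cv2.resize(E['scene']['frame'][80:240,300:500,::-1],None,fx=1.25,fy=1.25,interpolation=cv2.INTER_CUBIC)
s2=cv2.resize(E['side']['frame'][60:225,220:420,::-1],None,fx=1.2,fy=1.2,interpolation=cv2.INTER_CUBIC)
o=np.zeros((600,640,3),np.uint8); o[:400]=E['wrist']['frame'][:,:,::-1]; o[400:600,:250]=s; o[400:598,300:540]=s2
cv2.imwrite('pics/w6.png',o)
```

```text
(no output)
```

View pics/w6.png

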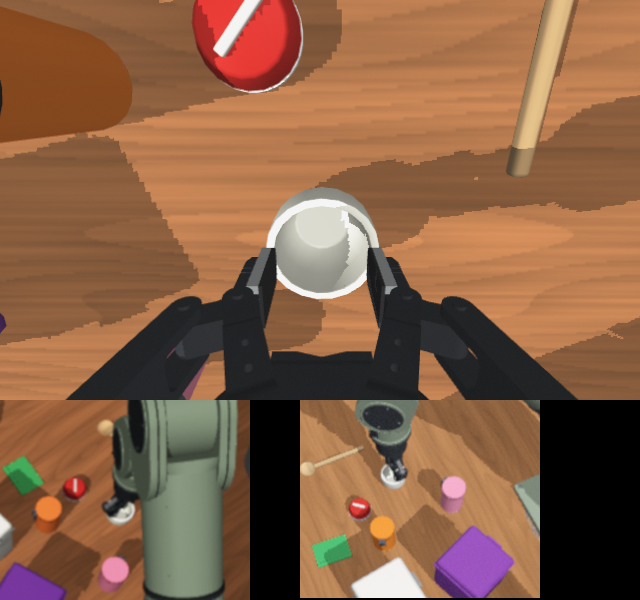

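The bowl is upright but has slid forward out of the pads: its rim is centred near (322,248), and the fingers are shut on a rear chord.

Run:
```python
from h import *
import pickle
np.set_printoptions(precision=4,suppress=True)
E=pickle.load(open('w6.pkl','rb'));w=E['wrist']
t=np.linspace(0,6.283,120)
for x in(.418,.424,.43,.436):
    q=px(w,np.c_[x+.033*np.cos(t),-.281+.033*np.sin(t),0*t+.048]); print(x,q.min(0),q.max(0))
print('tcp',px(w,[[.4188,-.281,.024],[.4188,-.281+.025,.045],[.4188,-.281-.025,.045],[.4188,-.281,.045]]))
print(atz(w,(322.5,248),.048))
```

```bash
python3 -c "
import cv2;a=cv2.imread('pics/w6.png')[170:330,210:430];cv2.imwrite('pics/w6c.png',cv2.resize(a,None,fx=3,fy=3,interpolation=cv2.INTER_NEAREST))"
```

```text
0.418 [264.4728 203.467 ] [378.4911 304.3316]
0.424 [263.8252 192.9196] [379.1841 296.1633]
0.43 [263.1613 182.1028] [379.8949 287.8153]
0.436 [262.4807 171.0057] [380.6237 279.2813]
tcp [[321.4715 237.4197]
 [279.0275 253.2354]
 [363.9323 253.3885]
 [321.4815 253.3049]]
[ 0.4239 -0.2816  0.048 ]
```

View pics/w6c.png

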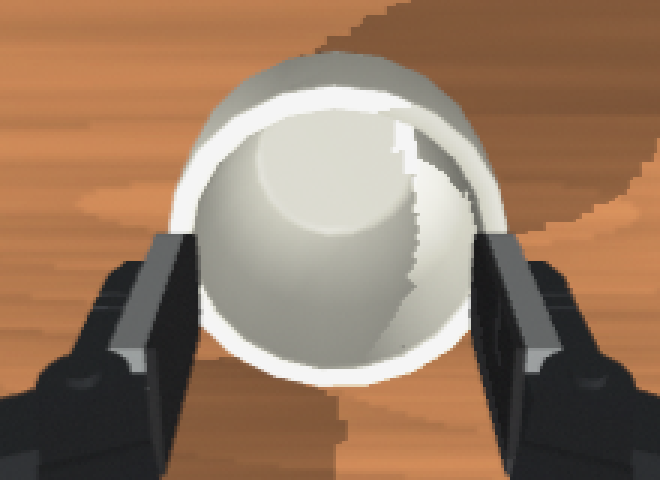

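Before regripping I'll check where the fingertips really are, using their known opening and their pixel positions.

Run:
```python
from h import *
import pickle
from scipy.optimize import least_squares
np.set_printoptions(precision=4,suppress=True)
for f,tcp,wd,L,R in(('w6.pkl',[.4188,-.281,.0240],.0501,(275.5,248),(367.5,248)),('w5.pkl',[.3973,-.281,.3076],.085,(238,258),(404.5,258)),('w4.pkl',[.565,.193,.160],.0500,(274.5,248.5),(369,248.5))):
    d=pickle.load(open(f,'rb'))['wrist']; tcp=np.array(tcp)
    g=lambda p:(px(d,[tcp+[p[0],p[1]+wd/2,p[2]],tcp+[p[0],p[1]-wd/2,p[2]]])-[L,R]).ravel()
    s=least_squares(g,[0.01,0,.01],x_scale=.01); print(f,s.x,np.abs(s.fun).max())
    print('  axis at tcp..+40mm',px(d,[tcp+[.011,wd/2,k] for k in(0,.01,.02,.03,.04)]).tolist())
```

```text
w6.pkl [0.0091 0.     0.0314] 0.08318978854020997
  axis at tcp..+40mm [[282.7059959701609, 221.94001947622618], [280.6304865764611, 228.37994301599906], [278.31926595460146, 235.55045230298748], [275.7296935932653, 243.58356253839625], [272.80816409309415, 252.6451961170772]]
w5.pkl [ 0.0077 -0.0027  0.0421] 0.2628157025700375
  axis at tcp..+40mm [[251.12225145464004, 220.20793965658893], [247.3668634303993, 226.56546943174735], [243.18470928737622, 233.64453725206167], [238.4985104966927, 241.5756207105691], [233.21108925634113, 250.52274757449337]]
w4.pkl [0.0108 0.0004 0.0355] 0.15961578183714664
  axis at tcp..+40mm [[283.6291822877786, 221.5266080382574], [281.5918739589202, 227.9421373754213], [279.32325496097775, 235.08530001053433], [276.78149342459085, 243.08754010714415], [273.91400415849944, 252.11405150024336]]
```

The tips sit about 30–40 mm behind the reported TCP. That is why they closed on top of the rim. I'll open, go lower and regrip.

The manual's scale: shifts go in shares of 40 cm and turns go in shares of 2 pi rad. Converting my numbers, 0.02 m / 0.4 = 0.05, 0.01 m / 0.4 = 0.025.

Emit:
hand_motion([
  [0,0,0,0,0,0,0.085],
  [0,0,0,0,0,0,0.085],
  [0.0025,0,0.025,0,0,0,0.085],
  [0.0025,0,0.05,0,0,0,0.085],
  [0.0025,0,0.05,0,0,0,0.085],
], grip_force=30)

```text
time_s: 18.85
ee_pos: [0.4192, -0.2806, 0.0026]
eef_rot: [1.0, 0.0, -0.001, -0.0]
contact_force: [0.2, -0.1, -0.4]
gripper_width: 0.0848
finger_force: 0.0
```

Emit:
hand_motion([
  [0,0,0.015,0,0,0,0.085],
  [0,0,0.03,0,0,0,0.085],
  [0,0,0.03,0,0,0,0.085],
], grip_force=30)

```text
time_s: 19.23
ee_pos: [0.4195, -0.2808, -0.0088]
eef_rot: [1.0, 0.0, -0.0, -0.0]
contact_force: [0.5, 0.7, -1.0]
gripper_width: 0.0851
finger_force: 0.0
```

Emit:
hand_motion([
  [0,0,0,0,0,0,0.055],
  [0,0,0,0,0,0,0.055],
  [0,0,0,0,0,0,0.055],
  [0,0,0,0,0,0,0.055],
  [0,0,0,0,0,0,0.055],
], grip_force=30)

```text
time_s: 19.85
ee_pos: [0.4198, -0.281, -0.0079]
eef_rot: [1.0, 0.0, 0.0, 0.0]
contact_force: [-0.6, 0.8, 7.1]
gripper_width: 0.0647
finger_force: 31.6
```

Emit:
hand_motion([
  [0,0,-0.05,0,0,0,0.055],
  [0,0,-0.15,0,0,0,0.055],
  [0,0,-0.3,0,0,0,0.055],
  [0,0,-0.45,0,0,0,0.055],
  [0,0,-0.5875,0,0,0,0.055],
], grip_force=40)

```text
time_s: 20.48
ee_pos: [0.4195, -0.2808, 0.229]
eef_rot: [1.0, 0.0, 0.0, 0.0]
contact_force: [0.2, 0.1, -1.6]
gripper_width: 0.0644
finger_force: 45.6
```

Emit:
hand_motion([
  [0.025,-0.125,0,0,0,0,0.055],
  [0.055,-0.25,0,0,0,0,0.055],
  [0.085,-0.375,0,0,0,0,0.055],
  [0.115,-0.5,0,0,0,0,0.055],
  [0.15,-0.625,0,0,0,0,0.055],
])

```text
time_s: 21.1
ee_pos: [0.4796, -0.0292, 0.2269]
eef_rot: [1.0, 0.0, 0.0, -0.0]
contact_force: [0.3, -1.1, -0.9]
gripper_width: 0.0646
finger_force: 45.6
```

Emit:
hand_motion([
  [0.03,-0.125,0,0,0,0,0.055],
  [0.06,-0.25,0,0,0,0,0.055],
  [0.09,-0.375,0,0,0,0,0.055],
  [0.12,-0.5,0,0,0,0,0.055],
  [0.15,-0.625,0,0,0,0,0.055],
])

```text
time_s: 21.72
ee_pos: [0.5393, 0.2208, 0.2268]
eef_rot: [1.0, 0.0, 0.0, -0.0]
contact_force: [0.5, -0.2, -1.6]
gripper_width: 0.0644
finger_force: 45.6
```

Emit:
hand_motion([
  [0.025,-0.1,0,0,0,0,0.055],
  [0.05,-0.2,0,0,0,0,0.055],
  [0.06,-0.2925,0,0,0,0,0.055],
  [0.06,-0.2925,0,0,0,0,0.055],
  [0.06,-0.2925,0,0,0,0,0.055],
])

```text
time_s: 22.35
ee_pos: [0.5632, 0.3356, 0.2266]
eef_rot: [1.0, 0.0, -0.0, 0.0]
contact_force: [-1.1, -0.3, -1.5]
gripper_width: 0.0645
finger_force: 45.6
```

Emit:
hand_motion([
  [0,0,0.125,0,0,0,0.055],
  [0,0,0.275,0,0,0,0.055],
  [0,0,0.425,0,0,0,0.055],
  [0,0,0.525,0,0,0,0.055],
  [0,0,0.5375,0,0,0,0.055],
])

```text
time_s: 22.98
ee_pos: [0.5624, 0.3346, 0.01]
eef_rot: [1.0, -0.0, -0.001, 0.001]
contact_force: [-0.3, 0.1, -0.8]
gripper_width: 0.0645
finger_force: 45.6
```

Emit:
hand_motion([
  [0,0,0.0075,0,0,0,0.055],
  [0,0,0.015,0,0,0,0.055],
  [0,0,0.0225,0,0,0,0.055],
  [0,0,0.0225,0,0,0,0.055],
])

```text
time_s: 23.48
ee_pos: [0.5633, 0.3363, 0.0029]
eef_rot: [1.0, 0.0, 0.0, -0.0]
contact_force: [-0.2, -0.3, -2.0]
gripper_width: 0.0644
finger_force: 45.6
```

Scaled: 0.002 m / 0.4 = 0.005, 0.001 m / 0.4 = 0.0025.

Emit:
hand_motion([
  [0,0,0.0025,0,0,0,0.055],
  [0,0,0.005,0,0,0,0.055],
  [0,0,0.005,0,0,0,0.055],
])

```text
time_s: 23.85
ee_pos: [0.5632, 0.3362, 0.0006]
eef_rot: [1.0, 0.0, -0.0, -0.0]
contact_force: [0.0, -0.2, -1.1]
gripper_width: 0.0644
finger_force: 45.6
```

Scaled: 0.001 m / 0.4 = 0.0025.

Emit:
hand_motion([
  [0,0,0.0025,0,0,0,0.055],
  [0,0,0.0025,0,0,0,0.055],
])

```text
time_s: 24.1
ee_pos: [0.5633, 0.3363, 0.0003]
eef_rot: [1.0, 0.0, 0.0, -0.0]
contact_force: [-3.0, -2.8, 8.8]
gripper_width: 0.0644
finger_force: 46.5
```

Emit:
hand_motion([
  [0,0,0.0025,0,0,0,0.055],
  [0,0,0.0025,0,0,0,0.055],
])

```text
time_s: 24.35
ee_pos: [0.5634, 0.3363, 0.0002]
eef_rot: [1.0, 0.0, 0.0, -0.0]
contact_force: [-8.2, -4.0, 24.7]
gripper_width: 0.0643
finger_force: 47.9
```

Scaled: -0.001 m / 0.4 = -0.0025.

Emit:
hand_motion([
  [0,0,-0.0025,0,0,0,0.055],
  [0,0,-0.0025,0,0,0,0.068],
  [0,0,-0.0025,0,0,0,0.085],
  [0,0,-0.0025,0,0,0,0.085],
  [0,0,-0.0025,0,0,0,0.085],
])

```text
time_s: 24.98
ee_pos: [0.5632, 0.3362, -0.0004]
eef_rot: [1.0, 0.0, -0.0, -0.0]
contact_force: [-0.8, -0.3, -0.5]
gripper_width: 0.0849
finger_force: 0.0
```

Emit:
hand_motion([
  [0,0,-0.05,0,0,0,0.085],
  [0,0,-0.175,0,0,0,0.085],
  [0,0,-0.325,0,0,0,0.085],
  [0,0,-0.475,0,0,0,0.085],
  [0,0,-0.625,0,0,0,0.085],
])

```text
time_s: 25.6
ee_pos: [0.5629, 0.3359, 0.2535]
eef_rot: [1.0, 0.0, 0.001, -0.0]
contact_force: [-0.5, -0.2, -0.0]
gripper_width: 0.0853
finger_force: 0.0
```

Run:
```python
from h import *
import pickle
np.set_printoptions(precision=4,suppress=True)
w=pickle.load(open('w3.pkl','rb'))['wrist']
print('pink back top',atz(w,(288,320),.16),atz(w,(375,320),.16),'base',atz(w,(297,270),0),atz(w,(365,266),0))
print('toaster',atz(w,(275,225),0),atz(w,(170,250),.16))
E={n:shot(n) for n in('wrist','scene','side')}; pickle.dump(E,open('w7.pkl','wb'))
print(r.state()['qpos'],r.state()['ee_pos'])
d=E['wrist']; h=cv2.cvtColor(d['frame'],cv2.COLOR_RGB2HSV); m=cv2.inRange(h,(0,0,110),(179,70,255))
n,l,st,c=cv2.connectedComponentsWithStats(m)
for i in range(1,n):
    if st[i,4]>400: print(st[i],c[i])
print(px(d,[[.564,.336,.056],[.597,.336,.056],[.531,.336,.056],[.564,.303,.056],[.564,.369,.056]]).tolist())
```

```text
pink back top [0.3601 0.3209 0.16  ] [0.3609 0.1986 0.16  ] base [ 0.3396  0.3218 -0.    ] [0.3492 0.1893 0.    ]
toaster [0.4351 0.3603 0.    ] [0.4698 0.4686 0.16  ]
[-0.631   0.8089  0.1157  1.0516 -0.0875  1.2795 -2.0963] [0.564  0.3365 0.254 ]
[  474   109   166   143 18478] [569.3463 179.4608]
[ 296  142   51   51 2030] [321.1862 167.2586]
[ 399  143   66   60 1226] [420.9078 163.9715]
[   0  339   90   48 2989] [ 37.2914 361.5273]
[459 383  43  17 612] [479.402  391.6013]
[[321.3961802443383, 169.50807347999918], [321.44518625076756, 144.0146002597663], [321.349890742827, 193.59093351835003], [346.6364500609679, 169.5560281933939], [296.1578571644511, 169.4572024825027]]
```

The bowl's bounding box (296–347, 142–193) matches the predicted trivet centre. Now checking the toaster clearance for the spoon placement.

Run:
```python
from h import *
import pickle
np.set_printoptions(precision=4,suppress=True)
w3=pickle.load(open('w3.pkl','rb'))['wrist'];w2=pickle.load(open('w2.pkl','rb'));D=pickle.load(open('d0.pkl','rb'))
X=tri([(w3,(172,250)),(w2,(98,266))]); print(X,px(D['scene'],X),px(D['side'],X))
X=tri([(w3,(172,250)),(D['scene'],(155,357))]); print(X,px(w2,X),px(D['side'],X))
X=tri([(w3,(172,250)),(D['side'],(433,378))]); print(X,px(w2,X),px(D['scene'],X))
X=tri([(w3,(172,250)),(D['side'],(500,345))]); print(X,px(w2,X),px(D['scene'],X))
```

```text
[0.3996 0.5421 0.0292] [[168.1679 349.412 ]] [[428.3726 371.0761]]
[0.3984 0.5649 0.0217] [[ 87.3606 264.8956]] [[432.0297 378.6252]]
[ 0.3856  0.5657 -0.0025] [[ 99.8911 263.8294]] [[166.9038 359.6222]]
[ 0.1699  0.6675 -0.2282] [[143.0559 289.4756]] [[198.4714 442.3705]]
```

Scaled: 0.28 m / 0.4 = 0.7, 0.16 m / 0.4 = 0.4.

Emit:
hand_motion([
  [0,0.125,-0.075,0,0,0,0.085],
  [0,0.25,-0.125,0,0,0,0.085],
  [0,0.4,-0.125,0,0,0,0.085],
  [0,0.55,-0.125,0,0,0,0.085],
  [0,0.7,-0.125,0,0,0,0.085],
])

```text
time_s: 26.38
ee_pos: [0.5627, 0.0542, 0.2999]
eef_rot: [1.0, 0.0, -0.0, -0.0]
contact_force: [0.7, -0.4, -0.3]
gripper_width: 0.0849
finger_force: 0.0
```

Emit:
hand_motion([
  [0,0.15,0,0,0,0,0.06],
  [0,0.3,0,0,0,0,0.06],
  [0,0.45,0,0,0,0,0.06],
  [0,0.6,0,0,0,0,0.06],
  [0,0.75,0,0,0,0,0.06],
])

```text
time_s: 27.0
ee_pos: [0.563, -0.2456, 0.3]
eef_rot: [1.0, 0.0, -0.0, -0.0]
contact_force: [0.1, -0.5, 1.0]
gripper_width: 0.06
finger_force: 0.0
```

Emit:
hand_motion([
  [-0.025,0.15,0.075,0,0,0,0.06],
  [-0.05,0.3,0.15,0,0,0,0.06],
  [-0.075,0.42,0.25,0,0,0,0.06],
  [-0.075,0.42,0.25,0,0,0,0.06],
  [-0.075,0.42,0.25,0,0,0,0.06],
])

```text
time_s: 27.62
ee_pos: [0.5336, -0.4116, 0.1995]
eef_rot: [1.0, 0.0, -0.0, -0.0]
contact_force: [0.2, 0.3, 1.5]
gripper_width: 0.06
finger_force: 0.0
```

Run:
```python
from h import *
import pickle
np.set_printoptions(precision=4,suppress=True)
D=pickle.load(open('d0.pkl','rb')); print('toaster',tri([(D['scene'],(152,357)),(D['side'],(433,378))]))
E={n:shot(n) for n in('wrist','scene','side')}; pickle.dump(E,open('w8.pkl','wb')); d=E['wrist']
print(r.state()['qpos'],r.state()['ee_pos'])
h=cv2.cvtColor(d['frame'],cv2.COLOR_RGB2HSV)
p=px(d,[[.549+k,-.412,.01] for k in(-.09,-.05,0,.03,.073)]); print(p)
for u,v in p:
    v=int(round(v)); print(v,d['frame'][v,int(u)-30:int(u)+31:4].tolist() if 0<=v<400 else None)
```

```text
toaster [0.4027 0.5668 0.0602]
[ 0.5847  0.8845  0.0616  1.0566 -0.0519  1.2006 -0.9258] [ 0.5348 -0.4106  0.2008]
[[321.6405 224.9019]
 [321.6954 197.099 ]
 [321.7696 159.5572]
 [321.8175 135.3717]
 [321.8909  98.2613]]
225 [[185, 124, 81], [185, 125, 80], [185, 125, 80], [185, 125, 80], [187, 125, 81], [187, 124, 81], [187, 125, 81], [221, 185, 132], [223, 187, 133], [187, 124, 80], [188, 126, 81], [188, 127, 81], [189, 127, 82], [188, 127, 81], [190, 127, 82], [190, 127, 83]]
197 [[191, 128, 83], [185, 124, 80], [185, 123, 80], [185, 123, 80], [186, 125, 81], [185, 125, 80], [184, 124, 80], [213, 173, 124], [224, 189, 135], [137, 110, 78], [13
[... 183 characters left out ...]
116, 74], [173, 116, 75], [185, 143, 99], [226, 192, 136], [180, 147, 104], [129, 88, 57], [181, 122, 79], [184, 123, 79], [184, 124, 79], [184, 124, 80], [185, 125, 80]]
135 [[191, 128, 83], [195, 130, 84], [196, 130, 83], [196, 131, 83], [198, 131, 85], [200, 133, 85], [202, 134, 85], [195, 143, 97], [227, 192, 137], [204, 165, 118], [137, 93, 61], [152, 102, 67], [195, 131, 84], [193, 128, 83], [195, 131, 83], [196, 132, 85]]
98 [[185, 125, 80], [186, 125, 81], [186, 124, 81], [187, 125, 81], [213, 174, 124], [207, 169, 121], [220, 182, 130], [225, 191, 135], [230, 198, 140], [229, 194, 138], [229, 195, 138], [232, 200, 142], [233, 201, 143], [143, 110, 77], [125, 85, 57], [175, 117, 76]]
```

Create sp.py:
```python
from h import *
def spoon(d,roi,z=.01):
    f=d['frame'].astype(float); m=((f[...,2]/f[...,0]>.53)&(f[...,0]>120)&(f[...,0]-f[...,2]>40)).astype(np.uint8)
    k=np.zeros_like(m); x0,x1,y0,y1=roi; k[y0:y1,x0:x1]=m[y0:y1,x0:x1]
    n,l,st,c=cv2.connectedComponentsWithStats(k); i=1+np.argmax(st[1:,4]); ys,xs=np.nonzero(l==i)
    return np.array([atz(d,(u,v),z)[:2] for u,v in zip(xs,ys)]),st[i]
```

Run:
```python
from sp import *
import pickle
np.set_printoptions(precision=4,suppress=True)
d=pickle.load(open('w8.pkl','rb'))['wrist']; P,st=spoon(d,(260,390,60,260)); print(st)
print('x',P[:,0].min(),P[:,0].max())
h=P[P[:,0]<P[:,0].min()+.14]; c=np.polyfit(h[:,0],h[:,1],1); print('yaw',np.arctan(c[0]),'y at mid',np.polyval(c,(P[:,0].min()+P[:,0].max())/2), 'width',np.ptp(h[:,1]-np.polyval(c,h[:,0])))
```

```text
[ 307   78   37  149 2105]
x 0.45737020459218747 0.6440645528776067
yaw -0.01342977581866691 y at mid -0.41427657375966154 width 0.011854838829780723
```

Scaled: 0.212 m / 0.4 = 0.53, 0.003 m / 0.4 = 0.0075, 0.013 rad / 6.2832 = 0.0021.

Emit:
hand_motion([
  [0.0475,0.0075,0.125,0,0,0.0021,0.03],
  [0.0475,0.0075,0.275,0,0,0.0021,0.03],
  [0.0475,0.0075,0.4,0,0,0.0021,0.03],
  [0.0475,0.0075,0.5,0,0,0.0021,0.03],
  [0.0475,0.0075,0.53,0,0,0.0021,0.03],
], grip_force=20)

```text
time_s: 28.4
ee_pos: [0.5529, -0.4134, -0.0136]
eef_rot: [1.0, -0.006, -0.001, -0.001]
contact_force: [0.1, 0.3, 1.9]
gripper_width: 0.03
finger_force: 0.0
```

Emit:
hand_motion([
  [0,0,0.005,0,0,0,0.03],
  [0,0,0.01,0,0,0,0.03],
  [0,0,0.015,0,0,0,0.03],
  [0,0,0.015,0,0,0,0.03],
])

```text
time_s: 28.9
ee_pos: [0.553, -0.4149, -0.018]
eef_rot: [1.0, -0.006, 0.0, 0.0]
contact_force: [0.2, 0.3, 0.5]
gripper_width: 0.0305
finger_force: 0.0
```

Emit:
hand_motion([
  [0,0,0,0,0,0,0.005],
  [0,0,0,0,0,0,0.005],
  [0,0,0,0,0,0,0.005],
  [0,0,0,0,0,0,0.005],
], grip_force=20)

```text
time_s: 29.4
ee_pos: [0.5528, -0.4148, -0.0184]
eef_rot: [1.0, -0.006, -0.0, -0.0]
contact_force: [-0.4, -0.3, -0.0]
gripper_width: 0.0049
finger_force: 0.0
```

Scaled: 0.006 m / 0.4 = 0.015, 0.003 m / 0.4 = 0.0075.

Emit:
hand_motion([
  [0,0,0,0,0,0,0.03],
  [0,0,0,0,0,0,0.03],
  [0,0,0.0075,0,0,0,0.03],
  [0,0,0.015,0,0,0,0.03],
  [0,0,0.015,0,0,0,0.03],
], grip_force=20)

```text
time_s: 30.02
ee_pos: [0.5526, -0.4147, -0.0248]
eef_rot: [1.0, -0.006, -0.0, -0.0]
contact_force: [0.2, -0.2, -0.5]
gripper_width: 0.0301
finger_force: 0.0
```

Emit:
hand_motion([
  [0,0,0,0,0,0,0.005],
  [0,0,0,0,0,0,0.005],
  [0,0,0,0,0,0,0.005],
  [0,0,0,0,0,0,0.005],
], grip_force=20)

```text
time_s: 30.52
ee_pos: [0.5528, -0.4148, -0.0243]
eef_rot: [1.0, -0.006, 0.0, -0.0]
contact_force: [-0.1, 0.5, 1.2]
gripper_width: 0.011
finger_force: 22.5
```

Scaled: 0.002 m / 0.4 = 0.005.

Emit:
hand_motion([
  [0,0,0,0,0,0,0.03],
  [0,0,0,0,0,0,0.03],
  [0,0,0.005,0,0,0,0.03],
  [0,0,0.005,0,0,0,0.03],
], grip_force=20)

```text
time_s: 31.02
ee_pos: [0.5527, -0.4147, -0.0266]
eef_rot: [1.0, -0.006, -0.0, -0.0]
contact_force: [0.7, 0.8, -0.4]
gripper_width: 0.0299
finger_force: 0.0
```

Emit:
hand_motion([
  [0,0,0,0,0,0,0.005],
  [0,0,0,0,0,0,0.005],
  [0,0,0,0,0,0,0.005],
  [0,0,0,0,0,0,0.005],
], grip_force=30)

```text
time_s: 31.52
ee_pos: [0.5529, -0.4148, -0.0263]
eef_rot: [1.0, -0.006, 0.0, -0.0]
contact_force: [-1.0, -0.5, 2.3]
gripper_width: 0.0112
finger_force: 30.7
```

Scaled: -0.2 m / 0.4 = -0.5, -0.17 m / 0.4 = -0.425.

Emit:
hand_motion([
  [0,0,-0.05,0,0,0,0.005],
  [0,0,-0.15,0,0,0,0.005],
  [0,0,-0.275,0,0,0,0.005],
  [0,0,-0.425,0,0,0,0.005],
  [0,0,-0.5,0,0,0,0.005],
], grip_force=40)

```text
time_s: 32.15
ee_pos: [0.5533, -0.4153, 0.1785]
eef_rot: [1.0, -0.006, 0.002, 0.001]
contact_force: [0.6, -0.1, -1.6]
gripper_width: 0.0102
finger_force: 41.1
```

Run:
```python
from sp import *
import pickle
np.set_printoptions(precision=4,suppress=True)
d=shot('wrist'); pickle.dump(d,open('w9.pkl','wb')); s=r.state(); print(s['ee_pos'],s['qpos'],s['eef_rot'])
f=s['ee_pos'][2]+.0265+.01; P,st=spoon(d,(250,400,0,400),f); print(st,P[:,0].min(),P[:,0].max(),P[:,1].min(),P[:,1].max())
```

```text
[ 0.5541 -0.4159  0.1812] [ 0.5742  0.9347  0.0661  1.0031 -0.057   1.1978 -0.9491] [ 1.     -0.0061  0.0031  0.0022]
[  275    83    93   274 10537] 0.49458376054167125 0.6453147854140041 -0.4366537577900412 -0.39503576188331846
```

Scaled: -0.23 m / 0.4 = -0.575, -0.03 m / 0.4 = -0.075.

Emit:
hand_motion([
  [-0.025,-0.075,-0.125,0,0,0,0.005],
  [-0.05,-0.2,-0.175,0,0,0,0.005],
  [-0.075,-0.325,-0.175,0,0,0,0.005],
  [-0.1,-0.45,-0.175,0,0,0,0.005],
  [-0.1125,-0.575,-0.175,0,0,0,0.005],
], grip_force=40)

```text
time_s: 32.83
ee_pos: [0.5099, -0.1827, 0.2447]
eef_rot: [1.0, -0.006, 0.001, 0.0]
contact_force: [1.0, 0.3, -0.2]
gripper_width: 0.0101
finger_force: 41.1
```

Emit:
hand_motion([
  [-0.025,-0.125,0,0,0,0,0.005],
  [-0.05,-0.25,0,0,0,0,0.005],
  [-0.075,-0.375,0,0,0,0,0.005],
  [-0.1,-0.5,0,0,0,0,0.005],
  [-0.1125,-0.625,0,0,0,0,0.005],
])

```text
time_s: 33.45
ee_pos: [0.468, 0.0678, 0.2447]
eef_rot: [1.0, -0.006, 0.001, -0.0]
contact_force: [1.3, -0.1, -0.7]
gripper_width: 0.0101
finger_force: 41.1
```

Emit:
hand_motion([
  [-0.0325,-0.125,0,0,0,0,0.005],
  [-0.0325,-0.25,0,0,0,0,0.005],
  [-0.0325,-0.375,0,0,0,0,0.005],
  [-0.0325,-0.5,0,0,0,0,0.005],
  [-0.0325,-0.6825,0,0,0,0,0.005],
])

```text
time_s: 34.08
ee_pos: [0.4589, 0.3299, 0.2449]
eef_rot: [1.0, -0.007, 0.001, -0.0]
contact_force: [1.0, 0.6, 0.3]
gripper_width: 0.0105
finger_force: 41.1
```

Emit:
hand_motion([
  [0,0,0,0,0,-0.0271,0.005],
  [0,0,0,0,0,-0.0541,0.005],
  [0,0,0,0,0,-0.0812,0.005],
  [0,0,0,0,0,-0.1082,0.005],
  [0,0,0,0,0,-0.1353,0.005],
])

```text
time_s: 34.7
ee_pos: [0.4588, 0.3287, 0.2446]
eef_rot: [0.912, 0.409, 0.0, -0.0]
contact_force: [0.1, -1.0, 0.2]
gripper_width: 0.0106
finger_force: 41.1
```

Emit:
hand_motion([
  [0,0,0,0,0,-0.0271,0.005],
  [0,0,0,0,0,-0.0541,0.005],
  [0,0,0,0,0,-0.0812,0.005],
  [0,0,0,0,0,-0.1082,0.005],
  [0,0,0,0,0,-0.1178,0.005],
])

```text
time_s: 35.33
ee_pos: [0.4589, 0.3286, 0.2446]
eef_rot: [0.703, 0.711, 0.0, 0.0]
contact_force: [0.6, 0.3, -1.1]
gripper_width: 0.0104
finger_force: 41.1
```

Emit:
hand_motion([
  [0,0,0,0,0,0,0.005],
])

```text
time_s: 35.45
ee_pos: [0.4589, 0.3286, 0.2444]
eef_rot: [0.705, 0.709, 0.0, 0.0]
contact_force: [0.5, 0.6, -0.6]
gripper_width: 0.0103
finger_force: 41.1
```

Run:
```python
from h import *
from scipy.spatial.transform import Rotation as R
s=r.state(); print(s['ee_pos'],s['qpos'].round(2),R.from_quat(s['eef_rot']).as_matrix().round(4).tolist())
```

```text
[0.45892771 0.32864876 0.24439484] [-0.51  0.66 -0.33  1.45  0.23  1.07 -0.88] [[-0.0063, 1.0, 0.0007], [1.0, 0.0063, 0.0003], [0.0003, 0.0007, -1.0]]
```

Run:
```python
from h import *
import pickle
E=pickle.load(open('w5.pkl','rb'))
for n,c,in_ in(('scene',(199,258),0),('side',(340,326),0)):
    d=E[n]; f=cv2.GaussianBlur(d['frame'],(5,5),0).astype(float); q=f[...,2]/f[...,0]
    cx,cy=c; k=np.zeros(q.shape,np.uint8); k[cy-42:cy+42,cx-42:cx+42]=255
    t,_=cv2.threshold((q[k>0]*255).astype(np.uint8),0,1,cv2.THRESH_OTSU); m=((q*255>t)&(k>0)).astype(np.uint8)
    m=cv2.morphologyEx(m,cv2.MORPH_OPEN,np.ones((5,5),np.uint8)); _,l,st,_=cv2.connectedComponentsWithStats(m); i=1+np.argmax(st[1:,4]); ys,xs=np.nonzero(l==i)
    P=np.array([atz(d,(u,v),.008)[:2] for u,v in zip(xs,ys)],np.float32)
    print(n,st[i],P.mean(0),cv2.minAreaRect(P*1000))
w=pickle.load(open('w4.pkl','rb'))['wrist']
f=cv2.GaussianBlur(w['frame'],(7,7),0).astype(float); q=f[...,2]/f[...,0]; m=((q>.46)).astype(np.uint8); m[:,:110]=0;m[:,265:]=0;m[250:]=0;m[:100]=0
_,l,st,_=cv2.connectedComponentsWithStats(cv2.morphologyEx(m,cv2.MORPH_OPEN,np.ones((9,9),np.uint8))); i=1+np.argmax(st[1:,4]); ys,xs=np.nonzero(l==i)
P=np.array([atz(w,(u,v),.008)[:2] for u,v in zip(xs,ys)],np.float32); print(st[i],P.mean(0),cv2.minAreaRect(P*1000))
```

```text
scene [224 216  17  21 272] [0.5841591  0.20512861] ((582.67578125, 211.57498168945312), (47.561161041259766, 63.73279571533203), 54.86026382446289)
side [ 312  297   58   60 2207] [0.5640742 0.3380254] ((563.8754272460938, 337.1805114746094), (130.9098358154297, 130.11611938476562), 0.18284158408641815)
[  130   117   130   112 12837] [0.5718676 0.3363578] ((567.753662109375, 336.36700439453125), (130.8252716064453, 133.33062744140625), 0.7847726345062256)
```

Scaled: 0.255 m / 0.4 = 0.6375, 0.011 m / 0.4 = 0.0275.

Emit:
hand_motion([
  [0.0275,0,0.125,0,0,0,0.005],
  [0.0275,0,0.275,0,0,0,0.005],
  [0.0275,0,0.425,0,0,0,0.005],
  [0.0275,0,0.55,0,0,0,0.005],
  [0.0275,0,0.6375,0,0,0,0.005],
])

```text
time_s: 36.08
ee_pos: [0.4585, 0.3395, -0.013]
eef_rot: [0.705, 0.709, -0.0, 0.0]
contact_force: [-0.1, 0.7, -0.8]
gripper_width: 0.01
finger_force: 41.1
```

Emit:
hand_motion([
  [0,0,0.0125,0,0,0,0.005],
  [0,0,0.025,0,0,0,0.005],
  [0,0,0.035,0,0,0,0.005],
  [0,0,0.035,0,0,0,0.005],
])

```text
time_s: 36.58
ee_pos: [0.4591, 0.34, -0.0247]
eef_rot: [0.705, 0.709, 0.0, 0.0]
contact_force: [0.1, 0.4, -0.9]
gripper_width: 0.0101
finger_force: 41.1
```

Scaled: 0.0015 m / 0.4 = 0.0038, 0.001 m / 0.4 = 0.0025.

Emit:
hand_motion([
  [0,0,0.0025,0,0,0,0.005],
  [0,0,0.0038,0,0,0,0.005],
  [0,0,0.0038,0,0,0,0.005],
])

```text
time_s: 36.95
ee_pos: [0.459, 0.34, -0.0264]
eef_rot: [0.705, 0.71, 0.0, 0.0]
contact_force: [-1.0, -1.2, 7.3]
gripper_width: 0.0104
finger_force: 42.0
```

Emit:
hand_motion([
  [0,0,0,0,0,0,0.02],
  [0,0,0,0,0,0,0.03],
  [0,0,0,0,0,0,0.03],
  [0,0,-0.05,0,0,0,0.03],
  [0,0,-0.175,0,0,0,0.03],
])

```text
time_s: 37.58
ee_pos: [0.458, 0.3394, 0.0438]
eef_rot: [0.705, 0.71, -0.001, -0.0]
contact_force: [0.2, 0.4, 0.4]
gripper_width: 0.0301
finger_force: 0.0
```

Emit:
hand_motion([
  [0,0,-0.15,0,0,0,0.085],
  [0,0,-0.3,0,0,0,0.085],
  [0,0,-0.45,0,0,0,0.085],
  [0,0,-0.525,0,0,0,0.085],
  [0,0,-0.525,0,0,0,0.085],
])

```text
time_s: 38.2
ee_pos: [0.459, 0.3402, 0.2563]
eef_rot: [0.705, 0.71, 0.002, 0.0]
contact_force: [0.3, -1.0, -1.6]
gripper_width: 0.085
finger_force: 0.0
```

Scaled: -0.28 m / 0.4 = -0.7, -0.22 m / 0.4 = -0.55.

Emit:
hand_motion([
  [-0.125,0,-0.075,0,0,0,0.085],
  [-0.25,0,-0.125,0,0,0,0.085],
  [-0.4,0,-0.125,0,0,0,0.085],
  [-0.55,0,-0.125,0,0,0,0.085],
  [-0.7,0,-0.125,0,0,0,0.085],
])

```text
time_s: 38.83
ee_pos: [0.4599, 0.0579, 0.3032]
eef_rot: [0.705, 0.71, -0.0, -0.0]
contact_force: [0.5, -1.6, -0.1]
gripper_width: 0.0849
finger_force: 0.0
```

Emit:
hand_motion([
  [-0.15,0,0,0,0,0,0.085],
  [-0.3,0,0,0,0,0,0.085],
  [-0.45,0,0,0,0,0,0.085],
  [-0.6,0,0,0,0,0,0.085],
  [-0.75,0,0,0,0,0,0.085],
])

```text
time_s: 39.45
ee_pos: [0.4621, -0.2418, 0.3032]
eef_rot: [0.705, 0.71, -0.0, -0.0]
contact_force: [1.1, 0.5, 0.4]
gripper_width: 0.0851
finger_force: 0.0
```

Run:
```python
from h import *
import pickle
E={n:shot(n) for n in('wrist','scene','side')}; pickle.dump(E,open('f.pkl','wb'))
a=cv2.resize(E['scene']['frame'][170:300,160:330,::-1],None,fx=3,fy=3,interpolation=cv2.INTER_CUBIC)
b=cv2.resize(E['side']['frame'][190:370,270:400,::-1],None,fx=2.2,fy=2.2,interpolation=cv2.INTER_CUBIC)
o=np.zeros((400,800,3),np.uint8); o[:390,:510]=a; o[:396,512:798]=b; cv2.imwrite('pics/fin.png',o)
```

```text
(no output)
```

View pics/fin.png

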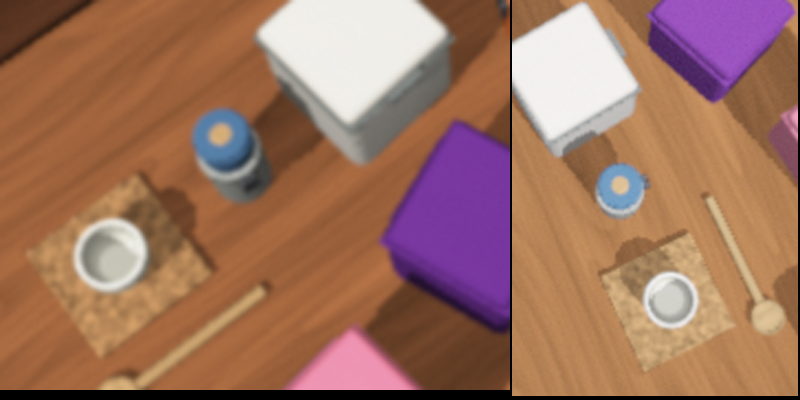

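The final views show the pot on the canister, the bowl on the trivet, and the spoon parallel to the front edge. In scene-crop pixels the pot dot is at (220,134), the bowl at (112,255) and the spoon end at (264,290). Checking the numbers.

Run:
```python
from h import *
import pickle
np.set_printoptions(precision=4,suppress=True)
E=pickle.load(open('f.pkl','rb'));S,T=E['scene'],E['side']
A=lambda u:((u[0]+.5)/3-.5+160,(u[1]+.5)/3-.5+170)
B=lambda u:((u[0]-512+.5)/2.2-.5+270,(u[1]+.5)/2.2-.5+190)
for n,a,b,z in(('pot',(220,134),(620,185),.141),('bowl',(112,255),(670,300),.056),('spend',(265,290),(709,199),.01)): print(n,tri([(S,A(a)),(T,B(b))]),atz(S,A(a),z),atz(T,B(b),z))
e,h=atz(T,B((709,199)),.01),atz(T,B((768,317)),.01); print('head',h,'dir',np.arctan2(-(h-e)[0],(h-e)[1]),np.linalg.norm(h-e))
c=e+(h-e)/np.linalg.norm(h-e)*.095; print('spoon origin',c)
D=[(688,234),(733,325),(602,274),(645,369)]; Q=np.array([atz(T,B(p),.008) for p in D]); print('trivet',Q.mean(0)); f=Q[1]-Q[0]; print('front',np.arctan2(-f[0],f[1]),(Q[0]+Q[1])/2)
import cv2
d=pickle.load(open('d0.pkl','rb'))['side']
for p,n in(((269,149),'timer'),((247,186),'scraper')):
    x,y=p; print(n,np.abs(d['frame'][y-14:y+14,x-18:x+18].astype(int)-T['frame'][y-14:y+14,x-18:x+18]).mean())
```

```text
pot [0.5636 0.1931 0.1425] [0.5639 0.1941 0.141 ] [0.5636 0.1918 0.141 ]
bowl [0.5618 0.3373 0.047 ] [0.5589 0.3373 0.056 ] [0.5623 0.3362 0.056 ]
spend [0.4567 0.2444 0.0019] [0.4548 0.244  0.01  ] [0.4578 0.2451 0.01  ]
head [0.456  0.4098 0.01  ] dir 0.011367522390508625 0.1647170377417008
spoon origin [0.4568 0.3401 0.01  ]
trivet [0.5632 0.3367 0.008 ]
front 0.016199625043409077 [0.5016 0.3368 0.008 ]
timer 1.685846560846561
scraper 1.7103174603174602
```

```bash
python3 -c "
from rig import r
print(r.hand_in())"
```

```text
the job is handed in; nothing more can be done
None
```

The layout is done and handed in at about 40 s: the canister stands mid-gap in line with the trivet and caddy, the pot is on its lid, the bowl is centred on the trivet, and the spoon lies about 42 mm in front of the trivet's front edge (within about 3 mm of centred); the bowl took two missed grips before it was picked up, and the timer and scraper look unmoved.

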